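# Turn round the tumbler rack in the puzzle café

## Robot

A 6-joint arm with a two-finger parallel gripper is mounted at the origin on the work surface. World frame = base frame: x ahead of the robot, y to its left, z up, the work surface at z = 0. Lengths are in m, angles in rad, forces in N, time in s.
With the tool pointing down it reaches from about 0.325 to 0.85 m from the base axis. Payload 15.5 kg.
Tool frame: the origin (TCP) lies on the centre line of the jaws, within the pads' length; the fingertips stand 14 mm ahead of it and the grasp point (between the pads) lies 5 mm behind it; z points along the fingers, y is the line along which they close (so a half turn about z gives the same grasp; the last joint's range is limited). The gripper opens to 91 mm and grips with 3 to 60 N. Pads are 32 mm wide; open, the fingers measure 118 mm over their backs; the gripper's body (76 mm by 178 mm) begins 60 mm behind the grasp point.
Start: joints at [1.069, 0.494, 1.345, -0, 1.302, -0.096], TCP at [0.247, 0.574, 0.228] pointing down, gripper open.
Joint ranges: [-2.91, 2.91], [-0.82, 2.16], [0.22, 2.67], [-1.22, 4.37], [0.12, 2.79], [-3.08, 3.08]. Speed limits (rad/s): [1.89, 1.89, 2.57, 3.01, 3.01, 3.01].

## Interface

Orientations are given as a rotation vector (axis times angle).
In Python, from bench import monitor, snapshot, env gives the robot as it stands.
- The arm moves only by the tool servo_tool, never from a script. Its arguments are lists of equal length, an entry for each row: "angular": the turn, a rotation vector about the tool's x, y, z in degrees, a list of three; "travel": the shift along the tool's x, y, z in cm, a list of three; "fingers": the finger opening in cm, from 0 to 9.12. In form: {"angular": [[wx, wy, wz], ...], "travel": [[tx, ty, tz], ...], "fingers": [fingers, ...]}. A call has 1 to 5 rows; each row shifts and turns the commanded pose from where the row before left it, along the tool's axes as they then stand; what a row does not reach is not made up. A row lasts 1/12 s, in which the tool goes at most 41.7 mm and 7.16 degrees, less where a joint would pass 70% of its speed; a pose out of reach is approached as far as the arm can. A call with a gripper value outside its range is refused whole. The fingers move at their own pace and stop on an object; "newtons" is the grip in N (left out, the last holds). Time passes only in rows, so rows that do not move let the fingers close. It gives the time, the measured TCP pose, the force, the opening and the grip force at its end, in the units of the state.
- monitor.get_state(): the state, without advancing time (a new reading comes with each control period).
- snapshot(name): name is "scene" or "side" or "wrist"; returns a dict with "pixels" (480x640x3 uint8, red, green, blue), "fov_y" (degrees; the focal length in pixels is half the picture's height over the tangent of half this angle, whatever the lens; pixels are square), "cx", "cy" (the principal point, pixels), "R" (3x3) and "t" (3): a world point X has camera coordinates R X + t; the wrist camera has in their place "hand_eye" (4x4, takes a point from camera to tool coordinates, whose origin is the TCP and whose axes are the flange's). Camera axes: x right, y down, z forward; pixel columns grow to the right and rows downward; lengths in m; the calibration is good to about 2 mm. The wrist camera is an equidistant fisheye: a pixel r from the principal point sees the ray r / f radians off the axis. A picture is of the moment at which its call begins: read the wrist's pose just before it. There is no depth.
- env.job_done(): hands the job in; it is judged then, once.
The state is a dict: "clock": time; "q": joint angles; "qvel": joint speeds; "tau": joint torques, N m; "eef_pos": TCP position; "eef_rot": TCP orientation; "force": force on the tool from outside, world axes, zero at the start; "ft_torque": the same for the moment, N m; "grip_width": finger opening in m; "finger_force": force on a finger pad.
Only numpy, scipy, OpenCV 4.12 (cv2) and the standard library are available. Lean on these libraries where they do the work, as an engineer would, in place of code of your own. Each camera call takes 0.05 s, during which the arm holds its last target. There are 200 camera calls.

## Task

Pull the cabinet's drawer open, take every dry tumbler off the peg rack and stand it mouth down on the drawer's floor, and turn every washed tumbler lying on the draining mat upside down over a rack peg of its own, its rim resting on the slats. Push the drawer fully home when it is loaded, and leave everything else on the table where it stands.

Things in the scene. Friction and masses are not known exactly. Their poses are not given: they have to be found in the camera images.
- wet1: plain white straight-sided tumbler, open at one end: outside diameter 60, height 72, wall 3, bottom 5 mm thick, about 100 g. Origin: on its axis, half way up (36 mm from either end); its z axis runs along the tumbler's axis from the bottom to the mouth. WASHED: lies on its side on the ribbed draining mat, mouth pointing away from the robot. May be absent.
- wet2: plain white straight-sided tumbler, open at one end: outside diameter 60, height 72, wall 3, bottom 5 mm thick, about 100 g. Origin: on its axis, half way up (36 mm from either end); its z axis runs along the tumbler's axis from the bottom to the mouth. WASHED: lies on its side on the ribbed draining mat, mouth pointing away from the robot. May be absent.
- wet3: plain white straight-sided tumbler, open at one end: outside diameter 60, height 72, wall 3, bottom 5 mm thick, about 100 g. Origin: on its axis, half way up (36 mm from either end); its z axis runs along the tumbler's axis from the bottom to the mouth. WASHED: lies on its side on the ribbed draining mat, mouth pointing away from the robot. May be absent.
- wet4: plain white straight-sided tumbler, open at one end: outside diameter 60, height 72, wall 3, bottom 5 mm thick, about 100 g. Origin: on its axis, half way up (36 mm from either end); its z axis runs along the tumbler's axis from the bottom to the mouth. WASHED: lies on its side on the ribbed draining mat, mouth pointing away from the robot. May be absent.
- dry1: plain white straight-sided tumbler, open at one end: outside diameter 60, height 72, wall 3, bottom 5 mm thick, about 100 g. Origin: on its axis, half way up (36 mm from either end); its z axis runs along the tumbler's axis from the bottom to the mouth. DRY: stands mouth down over a peg of the drying rack (so its z axis points down). May be absent.
- dry2: plain white straight-sided tumbler, open at one end: outside diameter 60, height 72, wall 3, bottom 5 mm thick, about 100 g. Origin: on its axis, half way up (36 mm from either end); its z axis runs along the tumbler's axis from the bottom to the mouth. DRY: stands mouth down over a peg of the drying rack (so its z axis points down). May be absent.
- dry3: plain white straight-sided tumbler, open at one end: outside diameter 60, height 72, wall 3, bottom 5 mm thick, about 100 g. Origin: on its axis, half way up (36 mm from either end); its z axis runs along the tumbler's axis from the bottom to the mouth. DRY: stands mouth down over a peg of the drying rack (so its z axis points down). May be absent.
- peg1 (a point): foot of the far left peg of the drying rack (as seen from the robot), on the peg's axis at the level of the slats' top, on which tumbler mouths rest. The peg is a square upright peg, 22 x 22 mm, standing 58 mm above this point. Axes as the rack's
- peg2 (a point): foot of the far right peg of the drying rack (as seen from the robot), on the peg's axis at the level of the slats' top, on which tumbler mouths rest. The peg is a square upright peg, 22 x 22 mm, standing 58 mm above this point. Axes as the rack's
- peg3 (a point): foot of the near left peg of the drying rack (as seen from the robot), on the peg's axis at the level of the slats' top, on which tumbler mouths rest. The peg is a square upright peg, 22 x 22 mm, standing 58 mm above this point. Axes as the rack's
- peg4 (a point): foot of the near right peg of the drying rack (as seen from the robot), on the peg's axis at the level of the slats' top, on which tumbler mouths rest. The peg is a square upright peg, 22 x 22 mm, standing 58 mm above this point. Axes as the rack's
- rack: wooden drying rack fixed to the table: square slatted base 250 x 250 mm, top of the slats 20 mm above the table, with 4 upright pegs at (+-60, +-60) mm. Origin: centre of its underside, z up, x away from the robot
- mat: grey ribbed draining mat fixed to the table, 280 (x) x 268 (y) mm; round ribs along x, 8 mm high, every 32 mm; raised edge 12 mm high. Tumblers lie between ribs, axis about 34 mm above the table: up to four, in two rows about 130 mm apart, 128 mm side by side. Origin: centre of its underside, x away from the robot. Mat and rack stand left and right of the cabinet, either way round
- cabinet: low wooden cabinet fixed to the table, 260 (x) x 220 (y) x 125 mm high, with one drawer in its front, which faces -x (the robot); a jar 68 mm wide and 85 mm high stands fixed on its top. Origin: centre of its underside
- cabinet_drawer0 (a joint): drawer travel along the cabinet's -x, m: 0 is fully shut, 0.18 fully open. Slides with about 1 N of friction, stays where it is left; may start a little ajar
- cabinet_drawer0_handle (a point): middle of the drawer's handle: a level steel bar of diameter 11 mm, 110 mm long along the cabinet's y, its axis 35 mm in front of the drawer's front and 87 mm above the table; moves with the drawer. Axes as the cabinet's
- drawer_floor (a point): centre of the drawer's inner floor, 22 mm above the table; moves with the drawer. Inside 215 (x) x 178 (y) mm; walls reach 81 mm above the floor, the front panel and the underside of the cabinet top 91 mm; the front's inner face is 107 mm towards -x from here. The front edge of the cabinet's top, which roofs the rear of an open drawer, is at x = travel - 114 mm from here. Axes as the cabinet's
- bowl: bystander: blue bowl, diameter 84, 38 mm high, in front of the robot; leave it
- mug: bystander: brown mug, diameter 80, 90 mm high, at the back; leave it

How it is judged:
By the outcome, as a careful person would: the job done as asked, in the order asked, and still so for the second after the job is handed in, with the robot touching nothing.
Of wet1, wet2, wet3, wet4 only 3 to 4 are there at a start; the rules pass over those that are not, and their reading is None.
Of dry1, dry2, dry3 only 1 to 2 are there at a start; the rules pass over those that are not, and their reading is None.
At some moment in a run one of wet1, wet2, wet3, wet4 may be knocked a few centimetres aside while the robot is not near it.
It also fails if it takes over 210 s, if anything falls off the work surface, if the arm or the gripper's body presses on something with over 40 N, if the wrist force passes 120 N, or if a joint passes its speed limit or range.

## Working session

There is one attempt and no reset: what is moved stays moved. The work goes in short steps, Python scripts to look and compute and a tool call to move; the robot and the scene stay as the last step left them, time stands still between calls to the robot, and variables do not carry over. Pictures are saved under pics/ and viewed, at most 14 in all, crops included, and the job is handed in when it is done.

Besides the shell and the picture viewer there is one more tool, called as name(argument=value, ...) on one line, values as JSON. servo_tool: Moves the arm, as the interface text tells. Its arguments: {"type":"object","properties":{"angular":{"type":"array"},"travel":{"type":"array"},"fingers":{"type":"array"},"newtons":{"type":"number"}},"required":["angular","travel","fingers"]}

```bash
mkdir -p pics; ls
cat > h.py <<'E'
import numpy as np, cv2
from bench import monitor, snapshot, env
from scipy.spatial.transform import Rotation as Ro
E
python3 - <<'E'
from h import *
s=monitor.get_state(); print({k:np.round(v,3) for k,v in s.items()})
for n in ("scene","side"):
    d=snapshot(n); cv2.imwrite(f"pics/{n}0.png",d["pixels"][:,:,::-1]); np.save(f"{n}0.npy",d,allow_pickle=True)
    R=np.array(d["R"]); print(n,d["fov_y"],d["cx"],d["cy"],-R.T@np.array(d["t"]),R.round(2).tolist())
d=snapshot("wrist"); cv2.imwrite("pics/wrist0.png",d["pixels"][:,:,::-1]); print(d["fov_y"],d["cx"],d["cy"],np.round(d["hand_eye"],3).tolist())
E
```

```text
pics
{'clock': np.float64(0.0), 'q': array([ 1.07 ,  0.494,  1.346, -0.   ,  1.303, -0.096]), 'qvel': array([-0.001,  0.001, -0.   , -0.001, -0.   ,  0.002]), 'tau': array([-2.0000e-03, -8.7883e+01, -3.8187e+01,  7.1000e-02,  5.3000e-02,
       -0.0000e+00]), 'eef_pos': array([0.247, 0.574, 0.227]), 'eef_rot': array([-6.330e-01, -3.077e+00,  2.000e-03]), 'force': array([ 0.405, -0.368,  1.014]), 'ft_torque': array([-0.006, -0.016, -0.006]), 'finger_force': np.float64(0.0), 'grip_width': np.float64(0.091)}
scene 55.2688391914064 317.6753726468036 235.66929010237337 [ 0.99767834 -0.3153      0.93241631] [[0.61, 0.79, 0.01], [0.67, -0.51, -0.54], [-0.43, 0.34, -0.84]]
side 57.48540882960178 325.9092277089046 242.11009073186435 [ 0.43938053 -0.68673262  0.74386111] [[0.98, -0.19, -0.01], [-0.14, -0.69, -0.71], [0.13, 0.7, -0.7]]
65.70646984690485 321.89404803748937 240.89625562565047 [[0.0, -0.958, -0.288, 0.081], [1.0, -0.0, 0.0, 0.001], [-0.0, -0.288, 0.958, -0.157], [0.0, 0.0, 0.0, 1.0]]
```

View pics/scene0.png

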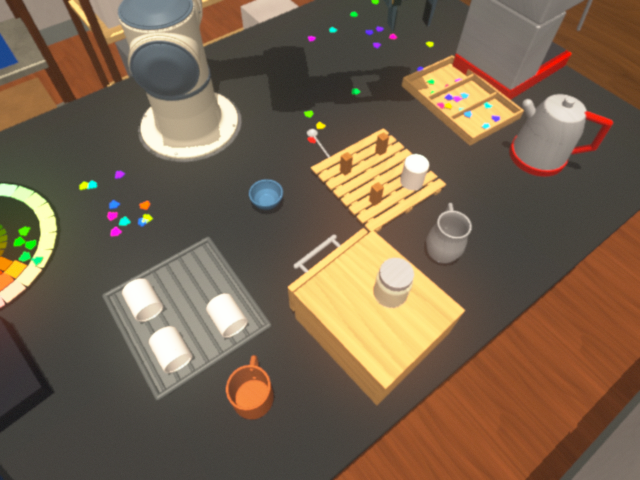

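View pics/side0.png

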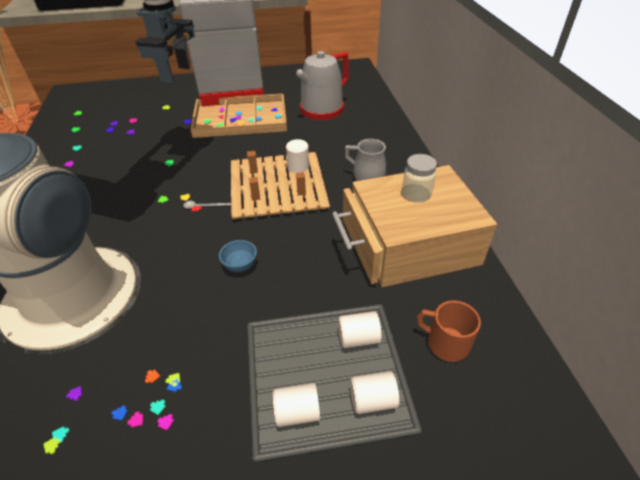

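```bash
cat >> h.py <<'E'
def cam(d):
    f=240/np.tan(np.radians(d["fov_y"])/2); R=np.array(d["R"]); return f,d["cx"],d["cy"],R,-R.T@np.array(d["t"])
def ray(d,u):
    f,cx,cy,R,C=cam(d); v=R.T@np.array([(u[0]-cx)/f,(u[1]-cy)/f,1]); return C,v/np.linalg.norm(v)
def plane(d,u,z):
    C,v=ray(d,u); return C+v*(z-C[2])/v[2]
def proj(d,X):
    f,cx,cy,R,C=cam(d); p=R@(np.array(X)-C); return np.array([cx+f*p[0]/p[2],cy+f*p[1]/p[2]])
def tri(rays):
    A=np.zeros((3,3));b=np.zeros(3)
    for C,v in rays:
        P=np.eye(3)-np.outer(v,v);A+=P;b+=P@C
    X=np.linalg.solve(A,b); return X,max(np.linalg.norm((np.eye(3)-np.outer(v,v))@(X-C)) for C,v in rays)
def blobs(img,lo,hi,amin,amax):
    m=cv2.inRange(cv2.cvtColor(img,cv2.COLOR_RGB2HSV),np.array(lo),np.array(hi))
    m=cv2.morphologyEx(m,cv2.MORPH_OPEN,np.ones((3,3)))
    n,l,s,c=cv2.connectedComponentsWithStats(m)
    return [(c[i],s[i],l==i) for i in range(1,n) if amin<s[i][4]<amax]
E
python3 - <<'E'
from h import *
D={n:np.load(f"{n}0.npy",allow_pickle=True).item() for n in("scene","side")}
B={n:blobs(D[n]["pixels"],(0,0,175),(180,70,255),250,4000) for n in D}
for n in B: print(n,[(c.round(1).tolist(),s[4]) for c,s,_ in B[n]])
for a,sa,_ in B["scene"]:
  for b,sb,_ in B["side"]:
    X,e=tri([ray(D["scene"],a),ray(D["side"],b)])
    if e<.008 and -.02<X[2]<.15 : print("white",X.round(4),round(e,4),a.round(),b.round())
P={n:blobs(D[n]["pixels"],(0,110,40),(14,255,150),40,900) for n in D}
for n in P: print(n,[(c.round(1).tolist(),s.tolist()) for c,s,_ in P[n]])
for n,pts in (("scene",[(345,160),(320,240),(370,290),(318,165),(400,150)]),("side",[(253,160),(350,228),(420,230),(243,204),(275,350)])):
  h=cv2.cvtColor(D[n]["pixels"],cv2.COLOR_RGB2HSV); print(n,[h[v,u].tolist() for u,v in pts])
# zoomed crops
a=D["scene"]["pixels"][120:300,250:450]; b=D["side"]["pixels"][130:290,215:395]
im=np.vstack([cv2.resize(a,None,fx=3,fy=3,interpolation=2)[:270*2]]); cv2.imwrite("pics/c1.png",im[:,:,::-1])
cv2.imwrite("pics/c2.png",cv2.resize(b,None,fx=3.5,fy=3.5,interpolation=2)[:,:,::-1])
E
```

```text
scene [([144.0, 29.0], np.int32(1407)), ([267.2, 8.5], np.int32(779)), ([187.4, 132.0], np.int32(3470)), ([564.9, 109.5], np.int32(907)), ([414.4, 170.9], np.int32(728)), ([34.4, 214.3], np.int32(1040)), ([315.3, 251.9], np.int32(279)), ([396.5, 272.9], np.int32(826)), ([18.3, 283.8], np.int32(500)), ([141.5, 299.3], np.int32(1193)), ([226.0, 314.7], np.int32(1217)), ([169.0, 348.7], np.int32(1359))]
side [([532.4, 18.6], np.int32(2855)), ([297.2, 153.7], np.int32(457)), ([421.8, 162.0], np.int32(318)), ([12.2, 198.6], np.int32(751)), ([67.0, 314.8], np.int32(3667)), ([360.2, 328.2], np.int32(1169)), ([375.3, 391.3], np.int32(1541)), ([295.7, 404.0], np.int32(1622))]
white [0.5491 0.346  0.0618] 0.0007 [414. 171.] [297. 154.]
white [ 0.4447 -0.352   0.035 ] 0.0008 [141. 299.] [296. 404.]
white [ 0.586  -0.2284  0.0389] 0.0015 [226. 315.] [360. 328.]
white [ 0.5801 -0.3569  0.0394] 0.0018 [169. 349.] [375. 391.]
scene [([224.2, 14.2], [202, 0, 40, 31, 886]), ([302.3, 1.7], [294, 0, 19, 6, 75]), ([204.2, 33.6], [200, 23, 12, 19, 126]), ([15.8, 82.0], [0, 74, 32, 17, 195]), ([598.5, 135
[... 420 characters left out ...]
461.5], [452, 435, 50, 45, 452]), ([433.6, 454.6], [418, 436, 34, 40, 224]), ([455.0, 461.0], [435, 436, 43, 44, 300])]
side [([4.0, 3.0], [0, 0, 11, 9, 67]), ([334.4, 11.0], [322, 8, 24, 6, 100]), ([355.3, 51.1], [349, 49, 15, 5, 57]), ([177.2, 65.1], [169, 50, 24, 24, 255]), ([344.7, 65.4], [337, 55, 12, 25, 168]), ([210.2, 99.9], [199, 95, 24, 11, 193]), ([320.7, 114.0], [299, 104, 45, 17, 298]), ([252.2, 163.7], [247, 156, 10, 18, 125]), ([300.8, 185.6], [297, 178, 8, 17, 126]), ([254.5, 190.6], [250, 182, 10, 18, 132])]
scene [[14, 179, 181], [11, 80, 96], [24, 120, 254], [23, 124, 254], [15, 140, 171]]
side [[13, 162, 115], [16, 133, 109], [16, 130, 229], [16, 117, 113], [21, 30, 120]]
```

View pics/c1.png

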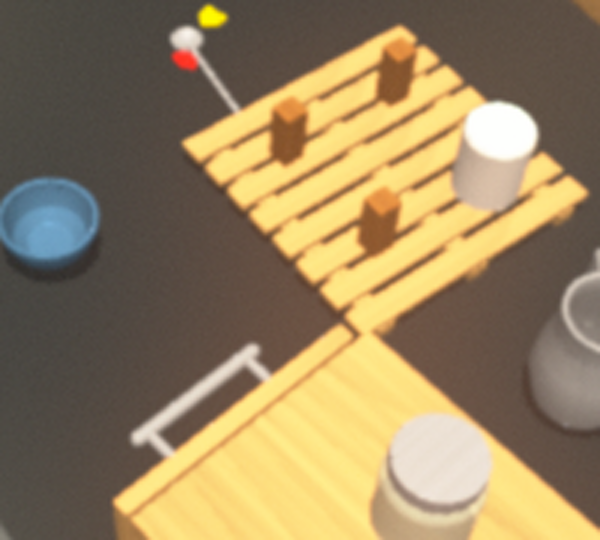

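View pics/c2.png

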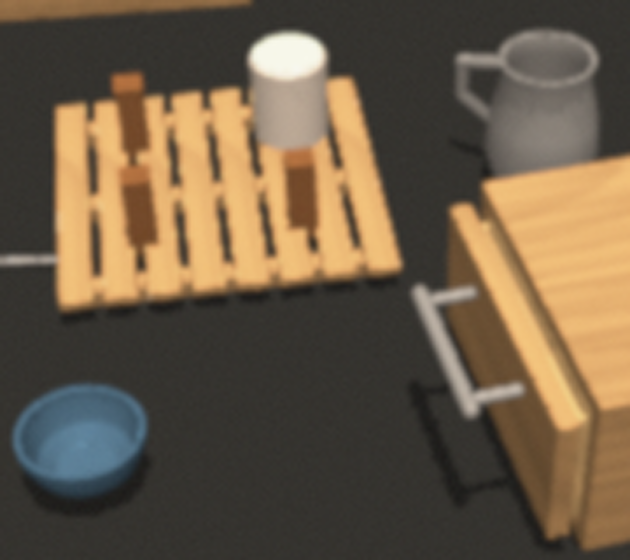

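Run:
```python
from h import *
D={n:np.load(f"{n}0.npy",allow_pickle=True).item() for n in("scene","side")}
L={"hR":((295.7,266.3),(349.3,247.4)),"hL":((334.3,236.3),(335,212.6)),
"rNL":((383.3,129),(230.7,160)),"rNR":((310.7,168.7),(232.1,218.6)),"rFL":((446,184.3),(315.9,152.3)),"rFR":((368.3,231),(329.3,207.1)),
"p3":((383,136),(251.3,153.1)),"p4":((347,156),(253.3,180)),"p2":((377,185.7),(300.1,174.3))}
for k,(a,b) in L.items():
    X,e=tri([ray(D["scene"],a),ray(D["side"],b)]); print(k,X.round(4),round(e,4))
# tumbler axis direction: silhouette min-area on plane z=.034
for n in D:
  for c,s,m in blobs(D[n]["pixels"],(0,0,150),(180,80,255),600,4000):
    X=plane(D[n],c,.034)
    if abs(X[0]-.52)<.13 and abs(X[1]+.29)<.13:
      v,u=np.nonzero(m); P=np.array([plane(D[n],(a,b),.034)[:2] for a,b in zip(u,v)]); r=cv2.minAreaRect((P*1000).astype(np.float32)); print(n,np.round(r[0]),np.round(r[1]),round(r[2],1))
```

```text
hR [ 0.6025 -0.059   0.086 ] 0.001
hL [0.5947 0.0513 0.0901] 0.0007
rNL [0.3621 0.4175 0.0184] 0.0011
rNR [0.3544 0.1679 0.0124] 0.0012
rFL [0.6105 0.4094 0.0196] 0.0013
rFR [0.6003 0.1539 0.0218] 0.0021
p3 [0.4239 0.3501 0.0786] 0.0004
p4 [0.4201 0.2327 0.0754] 0.0012
p2 [0.5395 0.2265 0.0801] 0.001
scene [ 526. -227.] [ 84. 240.] 88.1
scene [ 523. -289.] [ 21. 241.] 88.4
side [ 589. -226.] [71. 79.] 87.3
side [ 583. -355.] [66. 79.] 87.5
side [ 445. -351.] [66. 78.] 87.9
```

servo_tool(angular=[[0, 0, 7], [0, 0, 7], [0, 0, 7], [0, 0, 7], [0, 0, 7]], travel=[[0, 0, 0], [0, 0, 0], [0, 0, 0], [0, 0, 0], [0, 0, 0]], fingers=[2.8, 2.8, 2.8, 2.8, 2.8])

```text
clock: 0.57
eef_pos: [0.2466, 0.5741, 0.2276]
eef_rot: [1.537, 2.74, -0.001]
force: [-0.0, 0.1, 0.2]
grip_width: 0.0612
finger_force: 0.0
```

servo_tool(angular=[[0, 0, 7], [0, 0, 7], [0, 0, 7], [0, 0, 7], [0, 0, 0]], travel=[[0, 0, 0], [0, 0, 0], [0, 0, 0], [0, 0, 0], [-3.5, 1.84, 0]], fingers=[2.8, 2.8, 2.8, 2.8, 2.8])

```text
clock: 0.98
eef_pos: [0.2653, 0.544, 0.2275]
eef_rot: [-2.157, -2.281, -0.002]
force: [0.3, -1.0, -0.3]
grip_width: 0.0289
finger_force: 0.0
```

servo_tool(angular=[[0, 0, 0], [0, 0, 0], [0, 0, 0], [0, 0, 0], [0, 0, 0]], travel=[[-3.5, 1.84, 0], [-3.5, 1.84, 0], [-3.5, 1.84, 0], [-3.5, 1.84, 0], [-3.5, 1.84, 0]], fingers=[2.8, 2.8, 2.8, 2.8, 2.8])

```text
clock: 1.4
eef_pos: [0.3711, 0.3702, 0.2279]
eef_rot: [-2.147, -2.293, 0.0]
force: [1.1, 0.8, -0.4]
grip_width: 0.0282
finger_force: 0.0
```

servo_tool(angular=[[0, 0, 0], [0, 0, 0], [0, 0, 0], [0, 0, 0], [0, 0, 0]], travel=[[-3.5, 1.84, 0], [-3.5, 1.84, 0], [-3.5, 1.84, 0], [-3.5, 1.84, 0], [-3.5, 1.84, 0]], fingers=[2.8, 2.8, 2.8, 2.8, 2.8])

```text
clock: 1.82
eef_pos: [0.4744, 0.2014, 0.2279]
eef_rot: [-2.148, -2.293, 0.0]
force: [0.8, 0.4, -0.5]
grip_width: 0.0281
finger_force: 0.0
```

servo_tool(angular=[[0, 0, 0], [0, 0, 0], [0, 0, 0], [0, 0, 0], [0, 0, 0]], travel=[[-3.5, 1.84, 0], [-3.5, 1.84, 0], [-3.5, 1.84, 0], [-3.5, 1.84, 0], [0, 0, 0]], fingers=[2.8, 2.8, 2.8, 2.8, 2.8])

```text
clock: 2.23
eef_pos: [0.5597, 0.063, 0.2278]
eef_rot: [2.15, 2.287, 0.0]
force: [-1.0, -0.6, -0.4]
grip_width: 0.0278
finger_force: 0.0
```

Run:
```python
from h import *
s=monitor.get_state(); d=snapshot("wrist"); cv2.imwrite("pics/w1.png",d["pixels"][:,:,::-1]); d["s"]=s; np.save("w1.npy",d,allow_pickle=True)
print({k:np.round(s[k],4) for k in("clock","q","eef_pos","eef_rot")})
D=np.load("scene0.npy",allow_pickle=True).item();E=np.load("side0.npy",allow_pickle=True).item()
print("jar",plane(D,(396,270),.21),plane(E,(422,163),.21))
```

```text
{'clock': np.float64(2.2333), 'q': array([ 0.007 ,  0.4062,  1.5017, -0.0016,  1.2319, -0.054 ]), 'eef_pos': array([0.5597, 0.063 , 0.2278]), 'eef_rot': array([2.1505e+00, 2.2870e+00, 2.0000e-04])}
jar [0.77459712 0.04296306 0.21      ] [0.77845248 0.03528715 0.21      ]
```

View pics/w1.png

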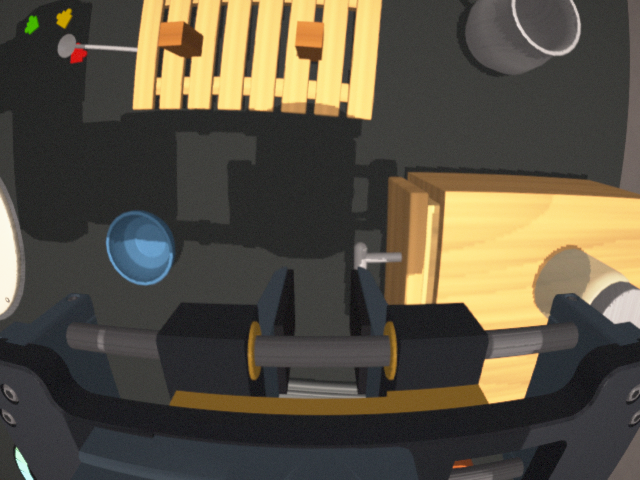

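```bash
cat >> h.py <<'E'
def wray(d,s,u):
    f=240/np.tan(np.radians(d["fov_y"])/2); p=np.array([u[0]-d["cx"],u[1]-d["cy"]]); r=np.linalg.norm(p); th=r/f
    v=np.array([*(p/r*np.sin(th)),np.cos(th)]); H=np.array(d["hand_eye"]); W=Ro.from_rotvec(s["eef_rot"]).as_matrix()
    v=W@H[:3,:3]@v; return W@H[:3,3]+s["eef_pos"],v/np.linalg.norm(v)
def at(r,z): return r[0]+r[1]*(z-r[0][2])/r[1][2]
def rel(s,X): return (Ro.from_rotvec(s["eef_rot"]).as_matrix().T@(np.array(X)-s["eef_pos"])*100).round(2)
E
python3 - <<'E'
from h import *
d=np.load("w1.npy",allow_pickle=True).item();s=d["s"]
print("handle L end",at(wray(d,s,(361,246)),.088),"post axis",at(wray(d,s,(390,257)),.088))
print("front top-left corner",at(wray(d,s,(407,180)),.113),"cab front-left top",at(wray(d,s,(437,188)),.125), "front outer", at(wray(d,s,(389,180)),.113))
print("peg4 top",at(wray(d,s,(175,27)),.078),"peg2",at(wray(d,s,(310,27)),.078))
print(rel(s,(.5986,-.004,.083)))
E
```

```text
handle L end [0.59425818 0.05341225 0.088     ] post axis [0.62023518 0.0450668  0.088     ]
front top-left corner [0.62122918 0.1148094  0.113     ] cab front-left top [0.64160119 0.11236558 0.125     ] front outer [0.60749164 0.11365541 0.113     ]
peg4 top [0.42380949 0.23641785 0.078     ] peg2 [0.54048772 0.23371403 0.078     ]
[-6.9   3.44 14.49]
```

servo_tool(angular=[[0, 0, 0], [0, 0, 0], [0, 0, 0], [0, 0, 0], [0, 0, 0]], travel=[[-3.45, 1.72, 0], [-3.45, 1.72, 0], [0, 0, 3.5], [0, 0, 3.5], [0, 0, 3]], fingers=[2.8, 2.8, 2.8, 2.8, 2.8])

```text
clock: 2.7
eef_pos: [0.5947, 0.0021, 0.1262]
eef_rot: [-2.148, -2.292, 0.0]
force: [-0.1, 0.7, -0.9]
grip_width: 0.0279
finger_force: 0.0
```

servo_tool(angular=[[0, 0, 0], [0, 0, 0], [0, 0, 0], [0, 0, 0], [0, 0, 0]], travel=[[0, 0, 2], [0, 0, 2], [0, 0, 0.5], [0, 0, 0], [0, 0, 0]], fingers=[2.8, 2.8, 2.8, 2.8, 2.8])

```text
clock: 3.12
eef_pos: [0.5954, 0.0023, 0.0836]
eef_rot: [2.147, 2.293, 0.0]
force: [-0.1, 1.2, 0.1]
grip_width: 0.0282
finger_force: 0.0
```

servo_tool(angular=[[0, 0, 0], [0, 0, 0], [0, 0, 0], [0, 0, 0], [0, 0, 0]], travel=[[0, 0, 0], [0, 0, 0], [0, 0, 0], [0, 0, 0], [0, 0, 0]], fingers=[0.5, 0.5, 0.5, 0.5, 0.5], newtons=20)

```text
clock: 3.53
eef_pos: [0.5959, 0.0018, 0.084]
eef_rot: [2.146, 2.292, 0.002]
force: [-1.4, 1.6, 8.9]
grip_width: 0.0104
finger_force: 20.0
```

servo_tool(angular=[[0, 0, 0], [0, 0, 0], [0, 0, 0], [0, 0, 0], [0, 0, 0]], travel=[[0, -1.5, 0], [0, -2.5, 0], [0, -2.5, 0], [0, -2.5, 0], [0, -2, 0]], fingers=[0.5, 0.5, 0.5, 0.5, 0.5])

```text
clock: 3.95
eef_pos: [0.4855, -0.0067, 0.084]
eef_rot: [2.144, 2.291, 0.001]
force: [4.0, -16.9, 3.1]
grip_width: 0.0103
finger_force: 20.0
```

servo_tool(angular=[[0, 0, 0], [0, 0, 0], [0, 0, 0], [0, 0, 0], [0, 0, 0]], travel=[[0, -2, 0], [0, -1, 0], [0, -0.5, 0], [0, 0, 0], [0, 0, 0]], fingers=[0.5, 0.5, 0.5, 0.5, 0.5])

```text
clock: 4.37
eef_pos: [0.4519, -0.0093, 0.084]
eef_rot: [2.144, 2.291, 0.001]
force: [1.3, -20.0, 7.4]
grip_width: 0.0106
finger_force: 20.0
```

servo_tool(angular=[[0, 0, 0], [0, 0, 0], [0, 0, 0], [0, 0, 0], [0, 0, 0]], travel=[[-0.2, -0.5, 0], [0, -0.5, 0], [0, -0.3, 0], [0, 0, 0], [0, 0, 0]], fingers=[0.5, 0.5, 0.5, 0.5, 0.5])

```text
clock: 4.78
eef_pos: [0.4384, -0.0106, 0.0839]
eef_rot: [2.146, 2.292, 0.002]
force: [-1.4, 0.7, 14.9]
grip_width: 0.0111
finger_force: 20.0
```

servo_tool(angular=[[0, 0, 0], [0, 0, 0], [0, 0, 0], [0, 0, 0], [0, 0, 0]], travel=[[0, -0.3, 0], [0, -0.3, 0], [0, -0.3, 0], [0, 0, 0], [0, 0, 0]], fingers=[0.5, 0.5, 0.5, 0.5, 0.5])

```text
clock: 5.2
eef_pos: [0.4296, -0.0113, 0.0839]
eef_rot: [2.146, 2.292, 0.002]
force: [-0.8, -0.3, 14.8]
grip_width: 0.0104
finger_force: 20.0
```

servo_tool(angular=[[0, 0, 0], [0, 0, 0], [0, 0, 0], [0, 0, 0]], travel=[[0, -0.2, 0], [0, -0.2, 0], [0, -0.2, 0], [0, 0, 0]], fingers=[0.5, 0.5, 0.5, 0.5])

```text
clock: 5.53
eef_pos: [0.4249, -0.0117, 0.0839]
eef_rot: [2.145, 2.29, 0.005]
force: [6.1, 2.5, 7.5]
grip_width: 0.0104
finger_force: 20.0
```

servo_tool(angular=[[0, 0, 0], [0, 0, 0]], travel=[[0, -0.2, 0], [0, 0, 0]], fingers=[0.5, 0.5])

```text
clock: 5.7
eef_pos: [0.4248, -0.0118, 0.084]
eef_rot: [2.144, 2.288, 0.008]
force: [14.9, 7.1, -2.4]
grip_width: 0.0105
finger_force: 20.0
```

servo_tool(angular=[[0, 0, 0], [0, 0, 0], [0, 0, 0], [0, 0, 0], [0, 0, 0]], travel=[[0, 0.2, 0], [0, 0, 0], [0, 0, 0], [0, 0, -2], [0, 0, -3]], fingers=[2.8, 2.8, 2.8, 2.8, 2.8])

```text
clock: 6.12
eef_pos: [0.421, -0.0113, 0.1319]
eef_rot: [-2.145, -2.29, 0.004]
force: [-0.1, -1.4, -0.2]
grip_width: 0.0279
finger_force: 0.0
```

servo_tool(angular=[[0, 0, 0], [0, 0, 0], [0, 0, -6.8], [0, 0, -6.8], [0, 0, -6.8]], travel=[[0, 0, -3], [0, 0, -3], [0, 0, -3], [0, 0, 0], [0, 0, 0]], fingers=[2.8, 2.8, 9, 9, 9])

```text
clock: 6.53
eef_pos: [0.4233, -0.0117, 0.2246]
eef_rot: [1.698, 2.639, 0.002]
force: [0.1, 1.0, 0.2]
grip_width: 0.0452
finger_force: 0.0
```

servo_tool(angular=[[0, 0, -6.8], [0, 0, -6.8], [0, 0, -6.8], [0, 0, -6.8], [0, 0, -6.8]], travel=[[0, 0, 0], [0, 0, 0], [0, 0, 0], [0, 0, 0], [0, 0, 0]], fingers=[9, 9, 9, 9, 9])

```text
clock: 6.95
eef_pos: [0.4222, -0.0115, 0.2228]
eef_rot: [-0.853, -3.023, 0.0]
force: [0.2, -0.8, -0.7]
grip_width: 0.0781
finger_force: 0.0
```

servo_tool(angular=[[0, 0, -6.8], [0, 0, -6.8], [0, 0, -6.8], [0, 0, -6.8], [0, 0, -6.8]], travel=[[0, 0, 0], [0, 0, 0], [0, 0, 0], [0, 0, 0], [0, 0, 0]], fingers=[9, 9, 9, 9, 9])

```text
clock: 7.37
eef_pos: [0.4222, -0.0115, 0.2228]
eef_rot: [0.068, -3.14, -0.0]
force: [0.2, -0.4, -0.4]
grip_width: 0.0899
finger_force: 0.0
```

servo_tool(angular=[[0, 0, 0], [0, 0, 0], [0, 0, 0], [0, 0, 0], [0, 0, 0]], travel=[[-0.5, 3.5, 0], [-0.5, 3.5, 0], [-0.5, 3.5, 0], [-0.5, 3.5, 0], [-0.5, 3.5, 0]], fingers=[9, 9, 9, 9, 9])

```text
clock: 7.78
eef_pos: [0.4406, 0.1658, 0.2229]
eef_rot: [0.058, -3.141, 0.0]
force: [0.7, -0.3, -0.4]
grip_width: 0.0901
finger_force: 0.0
```

servo_tool(angular=[[0, 0, 0], [0, 0, 0], [0, 0, 0], [0, 0, 0], [0, 0, 0]], travel=[[-0.5, 3.5, 0], [-0.5, 3.5, 0], [-0.5, 3.5, 0], [-0.5, 2.5, 0], [0, 0, 0]], fingers=[9, 9, 9, 9, 9])

```text
clock: 8.2
eef_pos: [0.4564, 0.2989, 0.2227]
eef_rot: [-0.063, 3.141, 0.002]
force: [-0.4, -0.7, -0.0]
grip_width: 0.0897
finger_force: 0.0
```

```bash
cat >> h.py <<'E'
def wsnap(n,save=True):
    s=monitor.get_state(); d=snapshot("wrist"); d["s"]=s; np.save(n+".npy",d,allow_pickle=True); cv2.imwrite(f"pics/{n}.png",d["pixels"][:,:,::-1])
    print({k:np.round(s[k],4).tolist() for k in("clock","q","eef_pos","eef_rot")}); return d,s
E
python3 - <<'E'
from h import *
wsnap("w2")
for n in ("scene","side"):
    d=snapshot(n); cv2.imwrite(f"pics/{n}1.png",d["pixels"][:,:,::-1]); np.save(f"{n}1.npy",d,allow_pickle=True)
E
```

```text
{'clock': 8.2, 'q': [0.4698, 0.3873, 1.55, 0.0009, 1.2035, -1.1415], 'eef_pos': [0.4564, 0.2989, 0.2227], 'eef_rot': [-0.0631, 3.1406, 0.0017]}
```

View pics/w2.png

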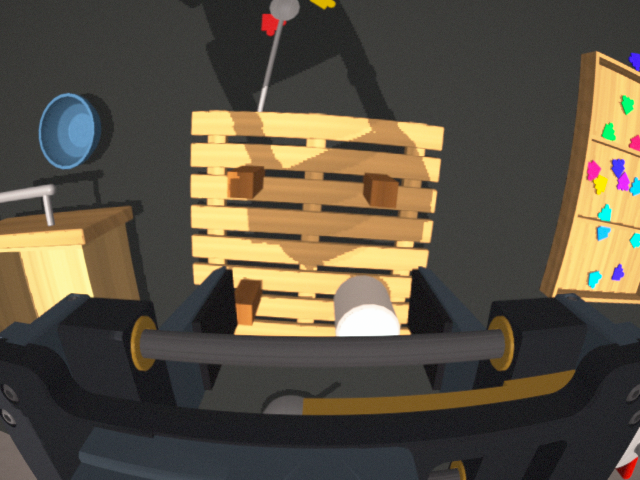

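View pics/scene1.png

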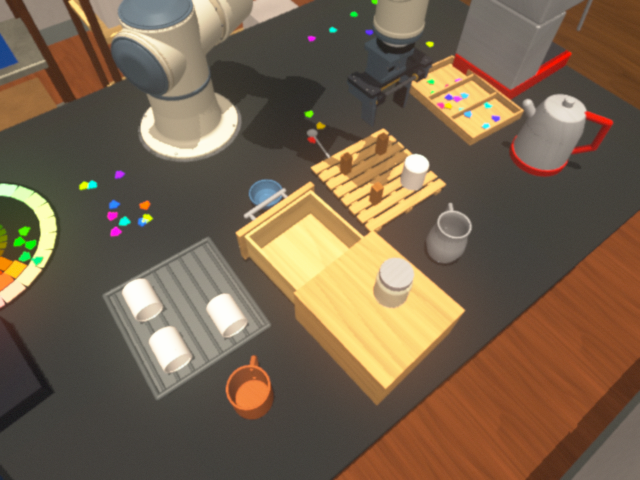

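Run:
```python
from h import *
A=np.load("scene0.npy",allow_pickle=True).item();B=np.load("side0.npy",allow_pickle=True).item();A1=np.load("scene1.npy",allow_pickle=True).item()
X,e=tri([ray(A,(416.7,164)),ray(B,(297.3,145.7))]);print("dry top",X,e)
w=np.load("w2.npy",allow_pickle=True).item();s=w["s"]
print("wrist dry top L/R edge z.092",at(wray(w,s,(336,327)),.092),at(wray(w,s,(400,327)),.092))
print("pegs",at(wray(w,s,(240,180)),.07),at(wray(w,s,(385,188)),.07))
# pitcher & drawer corners
print("pitcher base",plane(A,(442,258),0),"rim",tri([ray(A,(453,222)),ray(B,(370.5,148))]))
for n,u,z in (("front inner L",(309,196),.113),("front inner R",(246,236),.113),("roofL",(371,235),.125),("roofR",(298,295),.125),("handle",(266,204),.088)): print(n,plane(A1,u,z).round(4))
print(rel(s,(.5445,.345,.072)))
```

```text
dry top [0.550468   0.34538247 0.08831919] 0.00014308124115449376
wrist dry top L/R edge z.092 [0.54124413 0.31559285 0.092     ] [0.54025734 0.3735552  0.092     ]
pegs [0.41731117 0.2284186  0.07      ] [0.4196032  0.35183579 0.07      ]
pitcher base [0.75179579 0.25557906 0.        ] rim (array([0.73342906, 0.27175652, 0.10728708]), np.float64(0.0037924941465289196))
front inner L [0.4861 0.0641 0.113 ]
front inner R [ 0.4911 -0.1071  0.113 ]
roofL [0.6549 0.1003 0.125 ]
roofR [ 0.6739 -0.1038  0.125 ]
handle [ 0.4295 -0.0169  0.088 ]
[-8.98  4.24 15.08]
```

servo_tool(angular=[[0, 0, 0], [0, 0, 0], [0, 0, 0], [0, 0, 0], [0, 0, 0]], travel=[[-3.1, 1.4, 0], [-3.1, 1.4, 0], [-3.1, 1.4, 0], [0, 0, 3.5], [0, 0, 3.5]], fingers=[9, 9, 9, 9, 9])

```text
clock: 8.77
eef_pos: [0.5507, 0.3402, 0.1536]
eef_rot: [-0.056, 3.136, 0.003]
force: [0.4, -0.9, -1.8]
grip_width: 0.0897
finger_force: 0.0
```

servo_tool(angular=[[0, 0, 0], [0, 0, 0], [0, 0, 0], [0, 0, 0], [0, 0, 0]], travel=[[0, 0, 3.5], [0, 0, 3], [0, 0, 1.5], [0, 0, 0.5], [0, 0, 0]], fingers=[9, 9, 9, 9, 9])

```text
clock: 9.18
eef_pos: [0.5472, 0.339, 0.0671]
eef_rot: [0.057, -3.139, 0.002]
force: [-0.7, -0.7, -0.8]
grip_width: 0.09
finger_force: 0.0
```

servo_tool(angular=[[0, 0, 0], [0, 0, 0], [0, 0, 0], [0, 0, 0], [0, 0, 0]], travel=[[0, 0, 0], [0, 0, 0], [0, 0, 0], [0, 0, 0], [0, 0, 0]], fingers=[5, 5, 5, 5, 5], newtons=15)

```text
clock: 9.6
eef_pos: [0.5484, 0.3412, 0.0691]
eef_rot: [-0.059, 3.139, 0.002]
force: [0.5, -1.6, 6.1]
grip_width: 0.0606
finger_force: 15.0
```

servo_tool(angular=[[0, 0, 0], [0, 0, 0], [0, 0, 0], [0, 0, 0], [0, 0, 0]], travel=[[0, 0, -2], [0, 0, -3], [0, 0, -3.5], [0, 0, -3.5], [0, 0, -3]], fingers=[5, 5, 5, 5, 5])

```text
clock: 10.02
eef_pos: [0.5476, 0.3404, 0.2205]
eef_rot: [-0.059, 3.14, 0.0]
force: [-0.3, 0.6, -0.0]
grip_width: 0.0602
finger_force: 15.0
```

servo_tool(angular=[[0, 0, 0], [0, 0, 0], [0, 0, 0], [0, 0, 0], [0, 0, 0]], travel=[[-0.1, -2.5, 0], [-0.1, -3.5, 0], [-0.1, -3.5, 0], [-0.1, -3.5, 0], [-0.1, -3.5, 0]], fingers=[5, 5, 5, 5, 5])

```text
clock: 10.43
eef_pos: [0.5585, 0.1743, 0.2182]
eef_rot: [-0.06, 3.141, -0.0]
force: [0.6, 0.1, -1.6]
grip_width: 0.0605
finger_force: 15.0
```

servo_tool(angular=[[0, 0, 0], [0, 0, 0], [0, 0, 0], [0, 0, 0], [0, 0, 0]], travel=[[-0.1, -3.5, 0], [-0.1, -3.5, 0], [-0.1, -3.5, 0], [-0.1, -3.5, 0], [-0.1, -3.5, 0]], fingers=[5, 5, 5, 5, 5])

```text
clock: 10.85
eef_pos: [0.5701, -0.0006, 0.2182]
eef_rot: [-0.059, 3.141, -0.0]
force: [-0.0, -0.1, -1.1]
grip_width: 0.0605
finger_force: 15.0
```

servo_tool(angular=[[0, 0, 0], [0, 0, 0]], travel=[[0, 0, 0], [0, 0, 0]], fingers=[5, 5])

```text
clock: 11.02
eef_pos: [0.5704, -0.0007, 0.2181]
eef_rot: [-0.054, 3.141, -0.0]
force: [0.6, 1.0, -0.1]
grip_width: 0.0606
finger_force: 15.0
```

Run:
```python
from h import *
d,s=wsnap("w3"); print(rel(s,(.573,-.008,.071)))
```

```text
{'clock': 11.0167, 'q': [-0.1058, 0.4267, 1.4959, -0.0002, 1.2189, -1.7112], 'eef_pos': [0.5704, -0.0007, 0.2181], 'eef_rot': [-0.0544, 3.1411, -0.0003]}
[-0.24 -0.74 14.71]
```

View pics/w3.png

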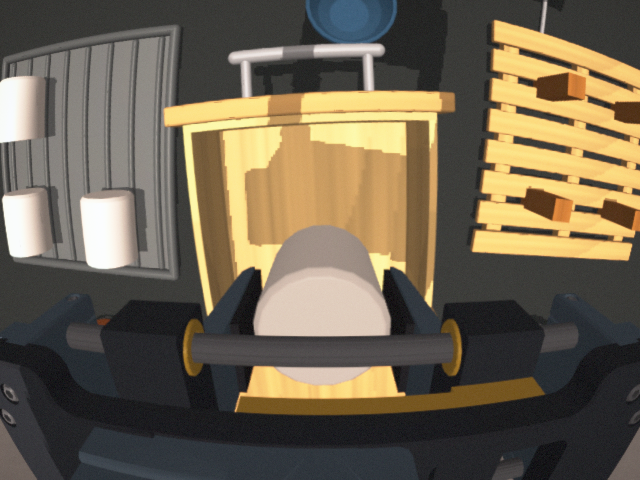

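servo_tool(angular=[[0, 0, 0], [0, 0, 0], [0, 0, 0], [0, 0, 0], [0, 0, 0]], travel=[[0, -0.7, 0], [0, 0, 3], [0, 0, 3.5], [0, 0, 3.5], [0, 0, 2.5]], fingers=[5, 5, 5, 5, 5])

```text
clock: 11.48
eef_pos: [0.5697, -0.005, 0.0906]
eef_rot: [0.062, -3.139, -0.0]
force: [0.8, -0.1, -1.6]
grip_width: 0.0604
finger_force: 15.0
```

servo_tool(angular=[[0, 0, 0], [0, 0, 0], [0, 0, 0], [0, 0, 0], [0, 0, 0]], travel=[[0, 0, 1], [0, 0, 0.6], [0, 0, 0.3], [0, 0, 0.2], [0, 0, 0]], fingers=[5, 5, 5, 5, 5])

```text
clock: 11.9
eef_pos: [0.5714, -0.0059, 0.0729]
eef_rot: [-0.059, 3.139, -0.0]
force: [-0.4, -0.1, -1.0]
grip_width: 0.0603
finger_force: 15.0
```

servo_tool(angular=[[0, 0, 0], [0, 0, 0], [0, 0, 0]], travel=[[0, 0, 0.1], [0, 0, 0.1], [0, 0, 0]], fingers=[5, 5, 5])

```text
clock: 12.15
eef_pos: [0.5715, -0.006, 0.0709]
eef_rot: [-0.059, 3.139, -0.0]
force: [-1.0, -0.1, 7.7]
grip_width: 0.0604
finger_force: 15.0
```

servo_tool(angular=[[0, 0, 0]], travel=[[0, 0, 0.1]], fingers=[5])

```text
clock: 12.23
eef_pos: [0.5719, -0.0059, 0.0705]
eef_rot: [-0.059, 3.138, -0.0]
force: [-1.5, 4.9, 24.7]
grip_width: 0.0605
finger_force: 15.0
```

servo_tool(angular=[[0, 0, 0], [0, 0, 0], [0, 0, 0], [0, 0, 0], [0, 0, 0]], travel=[[0, 0, -0.1], [0, 0, 0], [0, 0, 0], [0, 0, -2], [0, 0, -3.5]], fingers=[7, 9, 9, 9, 9])

```text
clock: 12.65
eef_pos: [0.5686, -0.0058, 0.1228]
eef_rot: [0.059, -3.135, -0.001]
force: [-0.7, -0.6, -0.8]
grip_width: 0.0889
finger_force: 0.0
```

servo_tool(angular=[[0, 0, 0], [0, 0, 0], [0, 0, 0], [0, 0, 4.5], [0, 0, 0]], travel=[[0, 0, -3.5], [0, 0, -3.5], [0, 0, -2], [0, 0, 0], [0, 0, 0]], fingers=[9, 9, 9, 9, 9])

```text
clock: 13.07
eef_pos: [0.5713, -0.006, 0.2164]
eef_rot: [0.071, 3.138, -0.0]
force: [-0.1, -0.6, 0.2]
grip_width: 0.0898
finger_force: 0.0
```

servo_tool(angular=[[0, 0, 0], [0, 0, 0], [0, 0, 0], [0, 0, 0], [0, 0, 0]], travel=[[1.6, -3.5, 0], [1.6, -3.5, 0], [1.6, -3.5, 0], [1.6, -3.5, 0], [1.6, -3.5, 0]], fingers=[9, 9, 9, 9, 9])

```text
clock: 13.48
eef_pos: [0.482, -0.1785, 0.2141]
eef_rot: [-0.06, -3.14, -0.001]
force: [0.9, -0.1, 0.3]
grip_width: 0.0898
finger_force: 0.0
```

servo_tool(angular=[[0, 0, 0], [0, 0, 0], [0, 0, 0], [0, 0, 0], [0, 0, 0]], travel=[[1.6, -3.5, 0], [1.6, -3.5, 0], [1.6, -3.5, 0], [1.6, -3.5, 0], [0, 0, 0]], fingers=[9, 9, 9, 9, 9])

```text
clock: 13.9
eef_pos: [0.411, -0.3197, 0.2141]
eef_rot: [-0.067, -3.14, 0.001]
force: [0.4, 0.6, 0.3]
grip_width: 0.0897
finger_force: 0.0
```

```bash
cat >> h.py <<'E'
def toolrot(yaw,tilt):
    """pointing down with tool x at angle 180+yaw, then tipped forward (tool z towards +x') by tilt deg"""
    c,s=np.cos(np.radians(yaw)),np.sin(np.radians(yaw)); R0=np.array([[-c,-s,0],[-s,c,0],[0,0,-1]]).astype(float)
    return Ro.from_matrix(R0)*Ro.from_euler("y",-tilt,degrees=True)
def go(s,X,R):
    r=Ro.from_rotvec(s["eef_rot"]); print("rel now",rel(s,X),"turn deg",np.degrees((r.inv()*R).as_rotvec()).round(1),"rel after turn",(R.inv().apply(np.array(X)-s["eef_pos"])*100).round(2))
E
python3 - <<'E'
from h import *
d,s=wsnap("w4"); print(toolrot(0,30).apply([0,0,1])); go(s,(.41,-.352,.2),toolrot(-2.4,45))
for c,st,m in blobs(d["pixels"],(0,0,150),(180,60,255),600,9000): print(c.round(),st.tolist(),at(wray(d,s,c),.036).round(4))
E
```

```text
{'clock': 13.9, 'q': [-0.7747, 0.3635, 1.6182, -0.0017, 1.1603, -2.3021], 'eef_pos': [0.411, -0.3197, 0.2141], 'eef_rot': [-0.0671, -3.1395, 0.0013]}
[ 0.5        0.        -0.8660254]
rel now [-0.04 -3.23  1.41] turn deg [ -0.1 -45.1  -0. ] rel after turn [ 0.97 -3.23  1.02]
[69. 73.] [0, 27, 140, 77, 3574] [ 0.2367 -0.5766  0.036 ]
[242. 254.] [234, 187, 17, 147, 642] [ 0.4407 -0.3982  0.036 ]
[445. 227.] [433, 187, 23, 82, 1103] [ 0.4211 -0.2009  0.036 ]
[291. 270.] [252, 215, 83, 120, 7472] [ 0.4585 -0.3513  0.036 ]
[603. 247.] [578, 233, 62, 47, 734] [0.4525 0.0123 0.036 ]
[406. 381.] [383, 364, 50, 33, 1405] [ 0.6018 -0.231   0.036 ]
[295. 385.] [268, 366, 56, 45, 1999] [ 0.6    -0.3577  0.036 ]
```

servo_tool(angular=[[0, -6.5, 0], [0, -6.5, 0], [0, -6.5, 0], [0, -6.5, 0], [0, -6.5, 0]], travel=[[0, -1.6, 0], [0, -1.6, 0], [0, 0, 0], [0, 0, 0], [0, 0, 0]], fingers=[9, 9, 9, 9, 9])

```text
clock: 14.37
eef_pos: [0.4157, -0.345, 0.2181]
eef_rot: [0.057, 2.6, -0.013]
force: [1.8, 0.8, -0.1]
grip_width: 0.0901
finger_force: 0.0
```

servo_tool(angular=[[0, -6.5, 0], [0, -6, 0], [0, 0, 0], [0, 0, 0], [0, 0, 0]], travel=[[0, 0, 0], [0, 0, 0], [0, 0, 0], [0, 0, 0], [0, 0, 0]], fingers=[9, 9, 9, 9, 9])

```text
clock: 14.78
eef_pos: [0.4511, -0.3394, 0.2632]
eef_rot: [0.111, 2.478, -0.007]
force: [0.2, -0.1, 0.3]
grip_width: 0.0898
finger_force: 0.0
```

Run:
```python
from h import *
s=monitor.get_state(); print(s["q"].round(3),s["eef_pos"].round(4))
R=toolrot(-2.4,45); G=np.array((.439,-.352,.034)); z=R.apply([0,0,1]); go(s,G+.005*z,R); go(s,G-.095*z,R)
np.save("sd.npy",snapshot("side"),allow_pickle=True)
D={n:np.load(f,allow_pickle=True).item() for n,f in(("side","sd.npy"),("scene","scene0.npy"))}
for c,st,m in blobs(D["side"]["pixels"],(0,0,150),(180,80,255),600,4000):
  X=plane(D["side"],c,.036); print(c.round(1),st[4],X.round(4))
```

```text
[-1.079  0.242  1.894  0.814  0.807 -3.082] [ 0.4511 -0.3394  0.2632]
rel now [14.85 -1.85 17.89] turn deg [-0.6 -7.1 -2.6] rel after turn [17.02 -1.31 15.89]
rel now [16.09 -1.98  7.96] turn deg [-0.6 -7.1 -2.6] rel after turn [17.02 -1.31  5.89]
[12.8 23.7] 1033 [-0.6036  1.7323  0.036 ]
[532.5  18.7] 2904 [1.7889 1.2799 0.036 ]
[147.4 149.6] 1220 [0.1249 0.4953 0.036 ]
[ 86.4 210.8] 822 [0.002  0.2398 0.036 ]
[329.8 239.1] 878 [0.5774 0.0226 0.036 ]
[360.2 328.5] 1254 [ 0.5871 -0.2286  0.036 ]
[375.3 391.4] 1639 [ 0.5817 -0.3571  0.036 ]
[296.  404.2] 1669 [ 0.4457 -0.3536  0.036 ]
```

servo_tool(angular=[[0, 6.5, 0], [0, 6.5, 0], [0, 6.5, 0], [0, 6.5, 0], [0, 6.5, 0]], travel=[[0, 0, 0], [0, 0, 0], [0, 0, 0], [0, 0, 0], [0, 0, 0]], fingers=[9, 9, 9, 9, 9])

```text
clock: 15.25
eef_pos: [0.4515, -0.3395, 0.2639]
eef_rot: [0.124, 3.01, 0.027]
force: [0.0, 0.0, -1.0]
grip_width: 0.0901
finger_force: 0.0
```

servo_tool(angular=[[0, 5, 0], [0, 0, 7], [0, 0, 7], [0, 0, 7], [0, 0, 7]], travel=[[0, 0, 0], [0, 0, 0], [0, 0, 0], [0, 0, 0], [0, 0, 0]], fingers=[9, 9, 9, 9, 9])

```text
clock: 15.67
eef_pos: [0.4518, -0.3386, 0.2624]
eef_rot: [0.877, 2.975, 0.055]
force: [0.2, -0.1, 0.1]
grip_width: 0.0899
finger_force: 0.0
```

servo_tool(angular=[[0, 0, 7], [0, 0, 7], [0, 0, 7], [0, 0, 7], [0, 0, 7]], travel=[[0, 0, 0], [0, 0, 0], [0, 0, 0], [0, 0, 0], [0, 0, 0]], fingers=[9, 9, 9, 9, 9])

```text
clock: 16.08
eef_pos: [0.4517, -0.3387, 0.2625]
eef_rot: [1.739, 2.583, 0.071]
force: [-0.0, 0.8, -0.9]
grip_width: 0.0902
finger_force: 0.0
```

servo_tool(angular=[[0, 0, 7], [0, 0, 7], [0, 0, 7], [0, 0, 7], [0, 0, 7]], travel=[[0, 0, 0], [0, 0, 0], [0, 0, 0], [0, 0, 0], [0, 0, 0]], fingers=[9, 9, 9, 9, 9])

```text
clock: 16.5
eef_pos: [0.4516, -0.3387, 0.2625]
eef_rot: [2.447, 1.95, 0.081]
force: [0.5, -0.4, 0.0]
grip_width: 0.0901
finger_force: 0.0
```

servo_tool(angular=[[0, 0, 7], [0, 0, 7], [0, 0, 7], [0, 0, 7], [0, 0, 7]], travel=[[0, 0, 0], [0, 0, 0], [0, 0, 0], [0, 0, 0], [0, 0, 0]], fingers=[9, 9, 9, 9, 9])

```text
clock: 16.92
eef_pos: [0.4517, -0.3387, 0.2625]
eef_rot: [-2.927, -1.127, -0.083]
force: [-0.6, -0.7, -0.6]
grip_width: 0.0904
finger_force: 0.0
```

servo_tool(angular=[[0, 0, 7], [0, 0, 7], [0, 0, 7], [0, 0, 7], [0, 0, 7]], travel=[[0, 0, 0], [0, 0, 0], [0, 0, 0], [0, 0, 0], [0, 0, 0]], fingers=[9, 9, 9, 9, 9])

```text
clock: 17.33
eef_pos: [0.4516, -0.3386, 0.2625]
eef_rot: [-3.115, -0.194, -0.077]
force: [-1.0, 0.1, -0.2]
grip_width: 0.09
finger_force: 0.0
```

```bash
sed -i 's/R0=np.array(\[\[-c,-s,0\],\[-s,c,0\],\[0,0,-1\]\]).astype(float)/R0=np.array([[c,s,0],[s,-c,0],[0,0,-1.]])/; s/"y",-tilt/"y",tilt/; s/angle 180+yaw/angle yaw/' h.py
python3 - <<'E'
from h import *
s=monitor.get_state(); print(s["q"].round(3),s["eef_pos"].round(4)); print(toolrot(0,30).apply([0,0,1]))
go(s,(.40,-.352,.2),toolrot(-2.4,0))
go(s,(.40,-.352,.2),toolrot(-2.4,45))
E
```

```text
[-0.779  0.364  1.469  0.052  1.291  0.653] [ 0.4516 -0.3386  0.2625]
[ 0.5        0.        -0.8660254]
rel now [-5.6   0.79  5.97] turn deg [-1.2 -2.8  9.5] rel after turn [-5.1   1.55  6.25]
rel now [-5.6   0.79  5.97] turn deg [-4.9 42.1  8.5] rel after turn [-8.03  1.55  0.81]
```

servo_tool(angular=[[-0.6, -1.4, 4.75], [-0.6, -1.4, 4.75], [0, 6.5, 0], [0, 6.5, 0], [0, 6.5, 0]], travel=[[0, 0, 0], [0, 0, 0], [0, 0, 0], [0, 0, 0], [0, 0, 0]], fingers=[9, 9, 9, 9, 9])

```text
clock: 17.75
eef_pos: [0.4523, -0.3389, 0.2632]
eef_rot: [3.085, -0.055, 0.539]
force: [1.4, 0.4, -0.2]
grip_width: 0.09
finger_force: 0.0
```

servo_tool(angular=[[0, 6.5, 0], [0, 6.5, 0], [0, 6.5, 0], [0, 6, 0], [0, 0, 0]], travel=[[0, 0, 0], [0, 0, 0], [0, 0, 0], [0, 0, 0], [0, 0, 0]], fingers=[9, 9, 9, 9, 9])

```text
clock: 18.17
eef_pos: [0.4514, -0.3358, 0.2607]
eef_rot: [2.932, -0.047, 1.117]
force: [-0.7, 0.4, -0.7]
grip_width: 0.0898
finger_force: 0.0
```

Run:
```python
from h import *
s=monitor.get_state(); print(s["q"].round(3),s["eef_pos"].round(4))
R=toolrot(-2.4,45); G=np.array((.439,-.352,.034)); z=R.apply([0,0,1]); go(s,G+.005*z,R); go(s,G-.095*z,R)
```

```text
[-1.121  0.259  1.934  0.943  0.822 -0.144] [ 0.4514 -0.3358  0.2607]
rel now [-15.93   1.84  16.62] turn deg [-0.8  3.3  0.2] rel after turn [-16.85   1.67  15.7 ]
rel now [-16.51   1.7    6.64] turn deg [-0.8  3.3  0.2] rel after turn [-16.85   1.67   5.7 ]
```

servo_tool(angular=[[-0.8, 3.3, 0], [0, 0, 0], [0, 0, 0], [0, 0, 0], [0, 0, 0]], travel=[[0, 0, 0], [-3.37, 0.33, 1.14], [-3.37, 0.33, 1.14], [-3.37, 0.33, 1.14], [-3.37, 0.33, 1.14]], fingers=[9, 9, 9, 9, 9])

```text
clock: 18.58
eef_pos: [0.3887, -0.3472, 0.1338]
eef_rot: [2.889, -0.05, 1.189]
force: [1.4, -1.0, -1.0]
grip_width: 0.0899
finger_force: 0.0
```

servo_tool(angular=[[0, 0, 0], [0, 0, 0], [0, 0, 0]], travel=[[-3.37, 0.33, 1.14], [0, 0, 0], [0, 0, 0]], fingers=[9, 9, 9])

```text
clock: 18.83
eef_pos: [0.3729, -0.3498, 0.1015]
eef_rot: [2.893, -0.058, 1.191]
force: [-0.5, -0.2, -0.2]
grip_width: 0.0899
finger_force: 0.0
```

Run:
```python
from h import *
d,s=wsnap("w5")
R=toolrot(-2.4,45); G=np.array((.439,-.352,.034)); z=R.apply([0,0,1]); go(s,G+.005*z,R)
```

```text
{'clock': 18.8333, 'q': [-1.3583, 0.616, 2.1853, 1.4631, 0.7566, -1.0758], 'eef_pos': [0.3729, -0.3498, 0.1015], 'eef_rot': [2.8933, -0.0581, 1.1913]}
rel now [-0.05 -0.02  9.95] turn deg [-0.2  0.2  0. ] rel after turn [-0.1  -0.06  9.95]
```

View pics/w5.png

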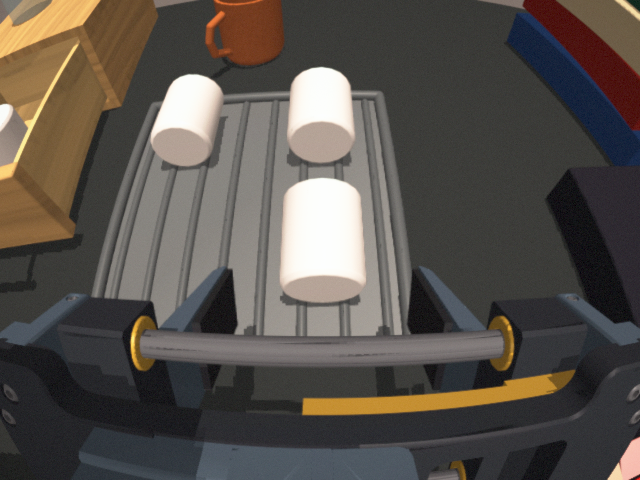

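servo_tool(angular=[[0, 0, 0], [0, 0, 0], [0, 0, 0], [0, 0, 0], [0, 0, 0]], travel=[[0, 0, 3], [0, 0, 3], [0, 0, 2], [0, 0, 1.5], [0, 0, 0.4]], fingers=[9, 9, 9, 9, 9])

```text
clock: 19.3
eef_pos: [0.4456, -0.3532, 0.0341]
eef_rot: [2.885, -0.049, 1.195]
force: [0.4, 0.1, 0.2]
grip_width: 0.0896
finger_force: 0.0
```

servo_tool(angular=[[0, 0, 0], [0, 0, 0], [0, 0, 0], [0, 0, 0], [0, 0, 0]], travel=[[0, 0, 0], [0, 0, 0], [0, 0, 0], [0, 0, 0], [0, 0, 0]], fingers=[9, 5, 5, 5, 5], newtons=20)

```text
clock: 19.72
eef_pos: [0.4424, -0.3541, 0.0339]
eef_rot: [2.885, -0.055, 1.192]
force: [0.3, 0.2, -0.7]
grip_width: 0.0663
finger_force: 0.0
```

servo_tool(angular=[[0, 0, 0], [0, 0, 0], [0, 0, 0], [0, 0, 0], [0, 0, 0]], travel=[[0, 0, 0], [1, 0, -1], [2, 0, -2], [2.4, 0, -2.4], [2.4, 0, -2.4]], fingers=[5, 5, 5, 5, 5])

```text
clock: 20.13
eef_pos: [0.4421, -0.353, 0.1441]
eef_rot: [2.888, -0.057, 1.189]
force: [0.9, 0.6, -1.2]
grip_width: 0.0609
finger_force: 20.0
```

Run:
```python
from h import *
d,s=wsnap("w6")
X,R=np.array((.40,.05,.28)),toolrot(-2.3,0); go(s,X,R)
```

```text
{'clock': 20.1333, 'q': [-1.1841, 0.5198, 2.0784, 1.3916, 0.7082, -0.7673], 'eef_pos': [0.4421, -0.353, 0.1441], 'eef_rot': [2.888, -0.0566, 1.189]}
rel now [  5.51 -40.06 -13.84] turn deg [  0.2 -44.8   0.1] rel after turn [ -5.83 -40.09 -13.59]
```

servo_tool(angular=[[0, 0, 0], [0, 0, 0], [0, 0, 0], [0, 0, 0], [0, -6.4, 0]], travel=[[2.4, 0, -2.4], [2.4, 0, -2.4], [2.4, 0, -2.4], [2, 0, -2], [0, 0, 0]], fingers=[5, 5, 5, 5, 5])

```text
clock: 20.6
eef_pos: [0.4423, -0.3523, 0.2766]
eef_rot: [2.934, -0.055, 1.071]
force: [0.6, 0.6, -2.7]
grip_width: 0.0605
finger_force: 20.0
```

servo_tool(angular=[[0, -6.4, 0], [0, -6.4, 0], [0, -6.4, 0], [0, -6.4, 0], [0, -6.4, 0]], travel=[[0, 0, 0], [0, 0, 0], [0, 0, 0], [0, 0, 0], [0, 0, 0]], fingers=[5, 5, 5, 5, 5])

```text
clock: 21.02
eef_pos: [0.4431, -0.3512, 0.2736]
eef_rot: [3.126, -0.055, 0.263]
force: [0.2, -0.0, -1.8]
grip_width: 0.0607
finger_force: 20.0
```

servo_tool(angular=[[0, -6.4, 0], [0, 0, 0], [0, 0, 0], [0, 0, 0], [0, 0, 0]], travel=[[0, 0, 0], [0, -2, 0], [-0.3, -3.8, 0], [-0.3, -3.8, 0], [-0.3, -3.8, 0]], fingers=[5, 5, 5, 5, 5])

```text
clock: 21.43
eef_pos: [0.4383, -0.2149, 0.2717]
eef_rot: [-3.138, 0.053, -0.095]
force: [0.9, 0.2, -1.0]
grip_width: 0.0608
finger_force: 20.0
```

servo_tool(angular=[[0, 0, 0], [0, 0, 0], [0, 0, 0], [0, 0, 0], [0, 0, 0]], travel=[[-0.3, -3.8, 0], [-0.3, -3.8, 0], [-0.3, -3.8, 0], [-0.3, -3.8, 0], [-0.3, -3.8, 0]], fingers=[5, 5, 5, 5, 5])

```text
clock: 21.85
eef_pos: [0.4294, -0.0245, 0.2716]
eef_rot: [-3.139, 0.053, -0.097]
force: [1.9, -0.0, -1.3]
grip_width: 0.0609
finger_force: 20.0
```

servo_tool(angular=[[0, 0, 0], [0, 0, 0], [0, 0, 0], [0, 0, 0], [0, 0, 0]], travel=[[-0.3, -3.8, 0], [-0.3, -3.8, 0], [-0.3, -3.8, 0], [-0.3, -3.8, 0], [-0.3, -3.8, 0]], fingers=[5, 5, 5, 5, 5])

```text
clock: 22.27
eef_pos: [0.4208, 0.1659, 0.2712]
eef_rot: [-3.139, 0.053, -0.097]
force: [0.9, -1.0, -1.3]
grip_width: 0.0609
finger_force: 20.0
```

servo_tool(angular=[[0, 0, 0], [0, 0, 0], [0, 0, 0], [0, 0, 0], [0, -6.5, 0]], travel=[[-0.3, -3.8, 0], [-0.3, -3.8, 0], [-0.3, -3.8, 0], [0, -2, 0], [0, 0, 0]], fingers=[5, 5, 5, 5, 5])

```text
clock: 22.68
eef_pos: [0.4142, 0.3022, 0.271]
eef_rot: [-3.137, 0.043, 0.079]
force: [0.5, -0.5, -1.1]
grip_width: 0.061
finger_force: 20.0
```

servo_tool(angular=[[0, -6.5, 0], [0, -6.5, 0], [0, -6.5, 0], [0, -6.5, 0], [0, -6.5, 0]], travel=[[0, 0, 0], [0, 0, 0], [0, 0, 0], [0, 0, 0], [0, 0, 0]], fingers=[5, 5, 5, 5, 5])

```text
clock: 23.1
eef_pos: [0.4176, 0.2982, 0.2714]
eef_rot: [-2.978, 0.048, 0.96]
force: [0.1, -0.2, -1.3]
grip_width: 0.0611
finger_force: 20.0
```

Run:
```python
from h import *
s=monitor.get_state(); print(s["q"].round(3),s["eef_pos"].round(4))
go(s,(.424,.350,.22),toolrot(-2.3,-45))
```

```text
[0.354 0.591 1.22  0.238 1.909 1.969] [0.4176 0.2982 0.2714]
rel now [ 3.39 -5.19  3.91] turn deg [ 0.1 -9.3  0.4] rel after turn [ 3.94 -5.21  3.33]
```

servo_tool(angular=[[0, -4.65, 0], [0, -4.65, 0.4], [0, 0, 0], [0, 0, 0], [0, 0, 0]], travel=[[0, 0, 0], [0, 0, 0], [1.97, -2.6, 1.67], [1.97, -2.6, 1.67], [0, 0, 0]], fingers=[5, 5, 5, 5, 5])

```text
clock: 23.52
eef_pos: [0.4224, 0.3524, 0.2145]
eef_rot: [-2.892, 0.057, 1.2]
force: [-0.3, 0.7, -0.8]
grip_width: 0.0606
finger_force: 20.0
```

servo_tool(angular=[[0, 0, 0]], travel=[[0, 0, 0]], fingers=[5])

```text
clock: 23.6
eef_pos: [0.4229, 0.3505, 0.2178]
eef_rot: [-2.893, 0.056, 1.196]
force: [-0.6, -0.9, -1.5]
grip_width: 0.0607
finger_force: 20.0
```

Run:
```python
from h import *
s=monitor.get_state(); print(s["q"].round(3),s["eef_pos"].round(4))
go(s,(.424,.350,.0585),toolrot(-2.3,-45))
A=snapshot("scene")["pixels"][60:260,280:480]; B=snapshot("side")["pixels"][50:250,180:380]
cv2.imwrite("pics/p3.png",cv2.resize(np.hstack([A,B]),None,fx=2,fy=2,interpolation=2)[:,:,::-1])
```

```text
[0.398 0.764 1.117 0.326 1.976 2.024] [0.4229 0.3505 0.2178]
rel now [11.33 -0.03 11.2 ] turn deg [ 0.3 -0.1 -0. ] rel after turn [11.34  0.04 11.18]
```

View pics/p3.png

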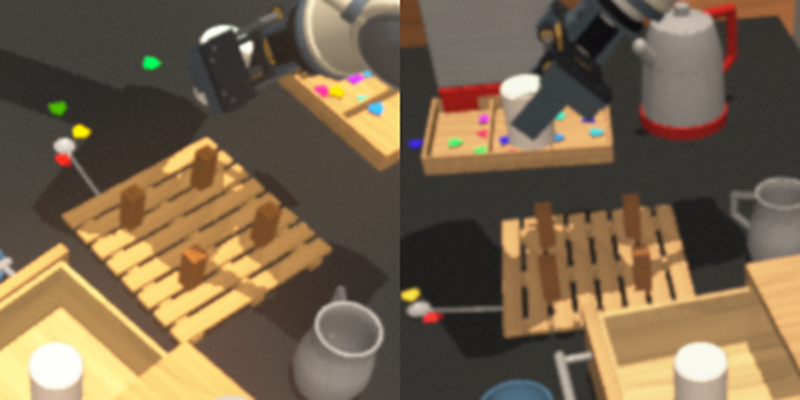

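servo_tool(angular=[[0, 0, 0], [0, 0, 0], [0, 0, 0], [0, 0, 0], [0, 0, 0]], travel=[[2.4, 0, 2.4], [2.4, 0, 2.4], [2.4, 0, 2.4], [1.8, 0, 1.8], [1.2, 0, 1.2]], fingers=[5, 5, 5, 5, 5])

```text
clock: 24.12
eef_pos: [0.424, 0.349, 0.0739]
eef_rot: [-2.893, 0.058, 1.192]
force: [0.5, -0.2, -1.2]
grip_width: 0.061
finger_force: 20.0
```

servo_tool(angular=[[0, 0, 0], [0, 0, 0], [0, 0, 0], [0, 0, 0]], travel=[[0.4, 0, 0.4], [0.3, 0, 0.3], [0.1, 0, 0.1], [0, 0, 0]], fingers=[5, 5, 5, 5])

```text
clock: 24.45
eef_pos: [0.4248, 0.3501, 0.0648]
eef_rot: [-2.894, 0.056, 1.189]
force: [-0.2, -0.1, -1.7]
grip_width: 0.0606
finger_force: 20.0
```

servo_tool(angular=[[0, 0, 0], [0, 0, 0], [0, 0, 0]], travel=[[0.15, 0, 0.15], [0.15, 0, 0.15], [0, 0, 0]], fingers=[5, 5, 5])

```text
clock: 24.7
eef_pos: [0.4243, 0.35, 0.0597]
eef_rot: [-2.894, 0.056, 1.19]
force: [0.5, 0.8, -1.0]
grip_width: 0.0607
finger_force: 20.0
```

servo_tool(angular=[[0, 0, 0], [0, 0, 0]], travel=[[0.1, 0, 0.1], [0, 0, 0]], fingers=[5, 5])

```text
clock: 24.87
eef_pos: [0.4243, 0.35, 0.0582]
eef_rot: [-2.893, 0.056, 1.191]
force: [1.0, -0.3, 0.4]
grip_width: 0.0605
finger_force: 20.0
```

servo_tool(angular=[[0, 0, 0], [0, 0, 0]], travel=[[0.07, 0, 0.07], [0, 0, 0]], fingers=[5, 5])

```text
clock: 25.03
eef_pos: [0.4243, 0.35, 0.0578]
eef_rot: [-2.893, 0.056, 1.191]
force: [2.0, -0.1, 8.3]
grip_width: 0.0608
finger_force: 20.0
```

servo_tool(angular=[[0, 0, 0], [0, 0, 0], [0, 0, 0], [0, 0, 0], [0, 0, 0]], travel=[[-0.1, 0, -0.1], [0, 0, 0], [0, 0, 0], [0, 0, 0], [0, 0, -2]], fingers=[7, 9, 9, 9, 9])

```text
clock: 25.45
eef_pos: [0.4356, 0.349, 0.0712]
eef_rot: [-2.893, 0.056, 1.199]
force: [-0.1, -0.6, -0.8]
grip_width: 0.0893
finger_force: 0.0
```

servo_tool(angular=[[0, 0, 0], [0, 0, 0], [0, 0, 0], [0, 0, 0], [0, 0, 0]], travel=[[0, 0, -3.5], [0, 0, -3.5], [-2, 0, -2.6], [-2.4, 0, -2.4], [-2.4, 0, -2.4]], fingers=[9, 9, 9, 9, 9])

```text
clock: 25.87
eef_pos: [0.4916, 0.3475, 0.2239]
eef_rot: [-2.893, 0.057, 1.192]
force: [0.1, 0.9, 0.3]
grip_width: 0.0899
finger_force: 0.0
```

servo_tool(angular=[[0, 0, 0], [0, 7, 0], [0, 7, 0], [0, 7, 0], [0, 7, 0]], travel=[[-1.5, 0, -1.5], [0, 1, 0], [0, 3, 0], [0, 3.5, 0], [0, 3.5, 0]], fingers=[9, 9, 9, 9, 9])

```text
clock: 26.28
eef_pos: [0.4874, 0.2367, 0.2447]
eef_rot: [-3.107, 0.056, 0.446]
force: [0.1, 0.0, 0.4]
grip_width: 0.0902
finger_force: 0.0
```

Run:
```python
from h import *
s=monitor.get_state(); print(s["q"].round(3),s["eef_pos"].round(4))
R=toolrot(-2.4,45); G=np.array((.575,-.3567,.036)); z=R.apply([0,0,1]); go(s,G-.1*z,R); go(s,(.46,0,.27),toolrot(-2.4,0))
d=snapshot("side"); np.save("sd.npy",d,allow_pickle=True); d2=snapshot("scene")
B=[[(c,st) for c,st,m in blobs(x["pixels"],(0,0,165),(180,75,255),450,2500)] for x in (d2,d)]
for a,_ in B[0]:
  for b,_ in B[1]:
    X,e=tri([ray(d2,a),ray(d,b)])
    if e<.01 and 0<X[2]<.12: print("white",X.round(4),round(e,4))
```

```text
[0.287 0.495 1.334 0.087 1.585 1.883] [0.4874 0.2367 0.2447]
rel now [ 7.58 58.9  12.34] turn deg [ 0.1 61.3  0.4] rel after turn [-6.81 58.92 12.7 ]
rel now [-2.51 23.76 -1.83] turn deg [ 0.2 16.3  0.3] rel after turn [-1.75 23.76 -2.53]
white [0.4229 0.3535 0.0571] 0.0002
white [ 0.5728 -0.0057  0.0663] 0.0003
white [ 0.5861 -0.2284  0.0382] 0.0015
white [ 0.5534 -0.356   0.0381] 0.0013
```

servo_tool(angular=[[0, 6.8, 0], [0, 6.8, 0], [0, 6.8, 0], [0, 6.8, 0], [0, 6.8, 0]], travel=[[0, 3.6, 0], [0, 3.6, 0], [0, 3.6, 0], [0, 3.6, 0], [0, 3.6, 0]], fingers=[9, 9, 9, 9, 9])

```text
clock: 26.8
eef_pos: [0.4802, 0.0569, 0.2457]
eef_rot: [3.095, -0.056, 0.48]
force: [2.0, -0.9, -0.7]
grip_width: 0.0899
finger_force: 0.0
```

servo_tool(angular=[[0, 6.8, 0], [0, 6.8, 0], [0, 6.8, 0], [0, 6.8, 0], [0, 0, 0]], travel=[[0, 3.6, 0], [0, 3.6, 0], [0, 3.6, 0], [0, 3.6, 0], [0, 3.6, 0]], fingers=[9, 9, 9, 9, 9])

```text
clock: 27.22
eef_pos: [0.4776, -0.0433, 0.2402]
eef_rot: [-2.985, 0.026, -0.877]
force: [-0.3, 0.6, -1.2]
grip_width: 0.0898
finger_force: 0.0
```

servo_tool(angular=[[0, 0, 0], [0, 0, 0], [0, 0, 0], [0, 0, 0], [0, 0, 0]], travel=[[0, 3.8, 0], [0, 3.8, 0], [0, 3.8, 0], [0, 3.8, 0], [0, 3.8, 0]], fingers=[9, 9, 9, 9, 9])

```text
clock: 27.63
eef_pos: [0.4773, -0.2351, 0.2349]
eef_rot: [-2.987, 0.028, -0.877]
force: [0.9, 0.5, -0.2]
grip_width: 0.0899
finger_force: 0.0
```

servo_tool(angular=[[0, 0, 0], [0, 0, 0]], travel=[[0, 0, 0], [0, 0, 0]], fingers=[9, 9])

```text
clock: 27.8
eef_pos: [0.4776, -0.2352, 0.2346]
eef_rot: [-2.988, 0.032, -0.876]
force: [0.1, -0.0, -0.5]
grip_width: 0.0901
finger_force: 0.0
```

Run:
```python
from h import *
w,s=wsnap("w7")
R=toolrot(-2.4,45); G=np.array((.547,-.356,.036)); z=R.apply([0,0,1]); go(s,G-.1*z,R); go(s,G+.005*z,R)
d=snapshot("side"); d2=snapshot("scene")
for x in (d,d2):
  for c,st,m in blobs(x["pixels"],(0,0,150),(180,80,255),450,2500):
    X=plane(x,c,.034)
    if abs(X[0]-.52)<.13 and abs(X[1]+.29)<.13:
      v,u=np.nonzero(m); P=np.array([plane(x,(a,b),.034)[:2] for a,b in zip(u,v)]); r=cv2.minAreaRect((P*1000).astype(np.float32)); print(X.round(3),np.round(r[0]),np.round(r[1]),round(r[2],1))
```

```text
{'clock': 27.8, 'q': [-0.8451, 0.2234, 1.9666, 0.7103, 0.6961, 0.2496], 'eef_pos': [0.4776, -0.2352, 0.2346], 'eef_rot': [-2.9875, 0.0321, -0.8761]}
rel now [-6.68 12.2  10.44] turn deg [-2.5 12.3  0.2] rel after turn [-8.78 11.78  9.3 ]
rel now [-4.44 12.66 20.68] turn deg [-2.5 12.3  0.2] rel after turn [-8.78 11.78 19.8 ]
[ 0.588 -0.227  0.034] [ 589. -226.] [71. 79.] 87.3
[ 0.555 -0.355  0.034] [ 556. -354.] [66. 79.] 88.1
[ 0.568 -0.29   0.034] [ 561. -290.] [ 21. 166.] 88.6
```

View pics/w7.png

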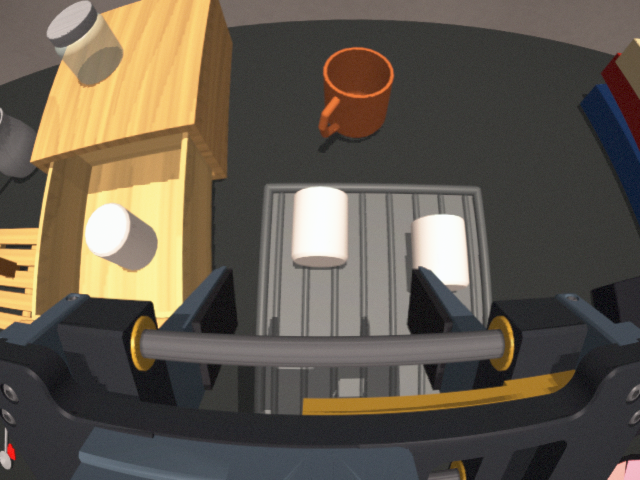

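servo_tool(angular=[[-1.2, 6.2, 0], [-1.2, 6.2, 0], [0, 0, 0], [0, 0, 0], [0, 0, 0]], travel=[[0, 0, 0], [0, 0, 0], [-1.76, 2.36, 1.86], [-1.76, 2.36, 1.86], [-1.76, 2.36, 1.86]], fingers=[9, 9, 9, 9, 9])

```text
clock: 28.37
eef_pos: [0.4749, -0.2973, 0.1559]
eef_rot: [-2.935, 0.026, -1.073]
force: [0.5, -1.0, 0.4]
grip_width: 0.0901
finger_force: 0.0
```

servo_tool(angular=[[0, 0, 0], [0, 0, 0], [0, 0, 0], [0, 0, 0]], travel=[[-1.76, 2.36, 1.86], [-1.76, 2.36, 1.86], [0, 0, 0], [0, 0, 0]], fingers=[9, 9, 9, 9])

```text
clock: 28.7
eef_pos: [0.4712, -0.3432, 0.1029]
eef_rot: [-2.933, 0.03, -1.069]
force: [1.2, 1.0, -0.3]
grip_width: 0.0899
finger_force: 0.0
```

Run:
```python
from h import *
w,s=wsnap("w8")
R=toolrot(-2.4,45); G=np.array((.548,-.356,.036)); z=R.apply([0,0,1]); go(s,G+.005*z,R)
for c,st,m in blobs(w["pixels"],(0,0,150),(180,60,255),1500,15000): print(c.round(),st.tolist(),at(wray(w,s,c),.036).round(4))
```

```text
{'clock': 28.7, 'q': [-1.0797, 0.5887, 2.0189, 1.3359, 0.6302, -0.6546], 'eef_pos': [0.4712, -0.3432, 0.1029], 'eef_rot': [-2.933, 0.0304, -1.0693]}
rel now [ 1.65  1.38 10.54] turn deg [-2.2  5.   0.3] rel after turn [ 0.73  0.96 10.69]
[179. 190.] [135, 134, 86, 111, 7305] [ 0.5846 -0.2271  0.036 ]
[348. 232.] [296, 157, 102, 178, 11786] [ 0.5438 -0.36    0.036 ]
```

servo_tool(angular=[[-2.2, 5, 0.3], [0, 0, 0], [0, 0, 0], [0, 0, 0], [0, 0, 0]], travel=[[0, 0, 0], [0.7, 0.95, 0], [0, 0, 3], [0, 0, 3], [0, 0, 2]], fingers=[9, 9, 9, 9, 9])

```text
clock: 29.17
eef_pos: [0.5336, -0.3513, 0.0513]
eef_rot: [-2.918, 0.041, -1.161]
force: [-1.5, -0.4, 0.3]
grip_width: 0.0901
finger_force: 0.0
```

servo_tool(angular=[[0, 0, 0], [0, 0, 0], [0, 0, 0], [0, 0, 0]], travel=[[0, 0, 1.5], [0, 0, 1], [0, 0, 0], [0, 0, 0]], fingers=[9, 9, 9, 9])

```text
clock: 29.5
eef_pos: [0.5491, -0.3519, 0.0333]
eef_rot: [-2.918, 0.042, -1.16]
force: [-0.0, 0.9, 0.7]
grip_width: 0.09
finger_force: 0.0
```

Run:
```python
from h import *
w,s=wsnap("w9")
R=toolrot(-2.4,45); G=np.array((.548,-.356,.036)); z=R.apply([0,0,1]); go(s,G+.005*z,R)
for c,st,m in blobs(w["pixels"],(0,0,150),(180,60,255),1500,25000): print(c.round(),st.tolist(),at(wray(w,s,c),.036).round(4))
```

```text
{'clock': 29.5, 'q': [-0.9607, 0.7843, 1.9451, 1.705, 0.5976, -0.9374], 'eef_pos': [0.5491, -0.3519, 0.0333], 'eef_rot': [-2.9178, 0.0423, -1.1596]}
rel now [0.13 0.42 0.23] turn deg [-1.2  1.7  0.3] rel after turn [0.12 0.41 0.24]
[102. 237.] [44, 170, 114, 129, 10575] [ 0.5928 -0.224   0.036 ]
[329. 276.] [266, 209, 128, 128, 14718] [ 0.5669 -0.3554  0.036 ]
```

servo_tool(angular=[[-1, 1.7, 0.3], [0, 0, 0], [0, 0, 0], [0, 0, 0], [0, 0, 0]], travel=[[0.1, 0.4, 0.1], [0, 0, 0], [0, 0, 0], [0, 0, 0], [0, 0, 0]], fingers=[9, 5, 5, 5, 5], newtons=20)

```text
clock: 29.97
eef_pos: [0.55, -0.3571, 0.0327]
eef_rot: [2.889, -0.062, 1.197]
force: [-0.0, -0.2, -0.6]
grip_width: 0.0661
finger_force: 0.0
```

servo_tool(angular=[[0, 0, 0], [0, 0, 0]], travel=[[0, 0, 0], [0, 0, 0]], fingers=[5, 5])

```text
clock: 30.13
eef_pos: [0.5503, -0.3557, 0.0328]
eef_rot: [2.891, -0.06, 1.199]
force: [-2.1, 8.4, 8.8]
grip_width: 0.0607
finger_force: 20.0
```

servo_tool(angular=[[0, 0, 0], [0, 0, 0], [0, 0, 0], [0, 0, 0], [0, 0, 0]], travel=[[1, 0, -1], [2.4, 0, -2.4], [2.4, 0, -2.4], [2.4, 0, -2.4], [2.4, 0, -2.4]], fingers=[5, 5, 5, 5, 5])

```text
clock: 30.55
eef_pos: [0.5495, -0.3573, 0.1835]
eef_rot: [2.89, -0.063, 1.194]
force: [0.2, 0.1, -0.8]
grip_width: 0.0605
finger_force: 20.0
```

servo_tool(angular=[[0, 0, 0], [0, 0, 0], [0, 0, 0], [0, -6.5, 0], [0, -6.5, 0]], travel=[[2.4, 0, -2.4], [2.4, 0, -2.4], [1, 0, -1], [0, -1.5, 0], [0, -3, 0]], fingers=[5, 5, 5, 5, 5])

```text
clock: 30.97
eef_pos: [0.5514, -0.3275, 0.2643]
eef_rot: [2.98, -0.061, 0.979]
force: [1.3, 1.0, -2.2]
grip_width: 0.0609
finger_force: 20.0
```

Run:
```python
from h import *
s=monitor.get_state(); print(s["q"].round(3),s["eef_pos"].round(4))
go(s,(.42,.2305,.22),toolrot(-2.3,-45)); go(s,(.44,0,.27),toolrot(-2.3,0))
```

```text
[-0.868  0.323  1.74   0.702  0.754  0.299] [ 0.5514 -0.3275  0.2643]
rel now [-15.19 -55.21  -5.11] turn deg [ -0.5 -81.4   0.2] rel after turn [ -7.73 -55.23  14.  ]
rel now [ -9.8  -32.3   -7.58] turn deg [ -0.5 -36.4  -0. ] rel after turn [-12.44 -32.27  -0.57]
```

servo_tool(angular=[[0, -6.5, 0], [0, -6.5, 0], [0, -6.5, 0], [0, -6.5, 0], [0, -6.5, 0]], travel=[[-0.5, -3.6, 0], [-0.5, -3.6, 0], [-0.5, -3.6, 0], [-0.5, -3.6, 0], [-0.5, -3.6, 0]], fingers=[5, 5, 5, 5, 5])

```text
clock: 31.38
eef_pos: [0.5377, -0.1646, 0.2567]
eef_rot: [-3.12, 0.049, -0.215]
force: [1.5, 0.1, -1.2]
grip_width: 0.0609
finger_force: 20.0
```

servo_tool(angular=[[0, -6.5, 0], [0, -6.5, 0], [0, -6.5, 0], [0, -6.5, 0], [0, -6.5, 0]], travel=[[-1, -3.6, 0], [-1, -3.6, 0], [-1, -3.6, 0], [-1, -3.6, 0], [-1, -3.6, 0]], fingers=[5, 5, 5, 5, 5])

```text
clock: 31.8
eef_pos: [0.4938, 0.0177, 0.2644]
eef_rot: [-3.047, 0.035, 0.664]
force: [1.2, 0.2, -1.2]
grip_width: 0.0607
finger_force: 20.0
```

servo_tool(angular=[[0, -6.5, 0], [0, -6.5, 0], [0, 0, 0], [0, 0, 0], [0, 0, 0]], travel=[[0, -3.6, 0], [0, -3.6, 0], [0, -3.6, 0], [0, 0, 0], [0, 0, 0]], fingers=[5, 5, 5, 5, 5])

```text
clock: 32.22
eef_pos: [0.4972, 0.1255, 0.2649]
eef_rot: [-2.951, 0.027, 0.999]
force: [-0.3, -0.7, -1.6]
grip_width: 0.0612
finger_force: 20.0
```

Run:
```python
from h import *
s=monitor.get_state(); print(s["q"].round(3),s["eef_pos"].round(4))
go(s,(.419,.231,.18),toolrot(-2.3,-45))
```

```text
[0.079 0.648 1.142 0.086 1.999 1.677] [0.4972 0.1255 0.2649]
rel now [ -1.14 -10.19  11.81] turn deg [-0.2 -7.6  1.4] rel after turn [  0.18 -10.23  11.83]
```

servo_tool(angular=[[0, -3.8, 0.7], [0, -3.8, 0.7], [0, 0, 0], [0, 0, 0], [0, 0, 0]], travel=[[0, 0, 0], [0, 0, 0], [0, -2.55, 2.95], [0, -2.55, 2.95], [0, -2.55, 2.95]], fingers=[5, 5, 5, 5, 5])

```text
clock: 32.63
eef_pos: [0.4379, 0.2032, 0.2027]
eef_rot: [-2.883, 0.068, 1.191]
force: [-0.7, 0.2, -2.0]
grip_width: 0.0611
finger_force: 20.0
```

servo_tool(angular=[[0, 0, 0], [0, 0, 0], [0, 0, 0]], travel=[[0.2, -2.55, 2.95], [0, 0, 0], [0, 0, 0]], fingers=[5, 5, 5])

```text
clock: 32.88
eef_pos: [0.4188, 0.2299, 0.181]
eef_rot: [-2.883, 0.062, 1.196]
force: [-0.9, -0.6, -0.9]
grip_width: 0.0607
finger_force: 20.0
```

Run:
```python
from h import *
s=monitor.get_state(); print(s["q"].round(3),s["eef_pos"].round(4))
go(s,(.419,.231,.058),toolrot(-2.3,-45))
```

```text
[0.235 0.737 1.301 0.207 1.864 1.829] [0.4188 0.2299 0.181 ]
rel now [ 8.71 -0.08  8.68] turn deg [-0.3  0.  -0.1] rel after turn [ 8.71 -0.11  8.69]
```

servo_tool(angular=[[0, 0, 0], [0, 0, 0], [0, 0, 0], [0, 0, 0], [0, 0, 0]], travel=[[2.4, 0, 2.4], [2.4, 0, 2.4], [1.8, 0, 1.8], [1, 0, 1], [0.5, 0, 0.5]], fingers=[5, 5, 5, 5, 5])

```text
clock: 33.3
eef_pos: [0.4204, 0.2295, 0.0657]
eef_rot: [-2.882, 0.065, 1.194]
force: [0.3, -0.0, -1.0]
grip_width: 0.0609
finger_force: 20.0
```

servo_tool(angular=[[0, 0, 0], [0, 0, 0], [0, 0, 0], [0, 0, 0]], travel=[[0.25, 0, 0.25], [0.15, 0, 0.15], [0, 0, 0], [0, 0, 0]], fingers=[5, 5, 5, 5])

```text
clock: 33.63
eef_pos: [0.4205, 0.2308, 0.0619]
eef_rot: [-2.883, 0.063, 1.191]
force: [0.2, 0.6, -1.4]
grip_width: 0.0606
finger_force: 20.0
```

servo_tool(angular=[[0, 0, 0], [0, 0, 0]], travel=[[0.1, 0, 0.1], [0, 0, 0]], fingers=[5, 5])

```text
clock: 33.8
eef_pos: [0.4202, 0.2308, 0.06]
eef_rot: [-2.883, 0.062, 1.192]
force: [-1.2, -0.1, -1.4]
grip_width: 0.0608
finger_force: 20.0
```

servo_tool(angular=[[0, 0, 0], [0, 0, 0]], travel=[[0.1, 0, 0.1], [0, 0, 0]], fingers=[5, 5])

```text
clock: 33.97
eef_pos: [0.4199, 0.2308, 0.0581]
eef_rot: [-2.882, 0.063, 1.193]
force: [-0.1, -0.2, -0.4]
grip_width: 0.0608
finger_force: 20.0
```

servo_tool(angular=[[0, 0, 0], [0, 0, 0]], travel=[[0.07, 0, 0.07], [0, 0, 0]], fingers=[5, 5])

```text
clock: 34.13
eef_pos: [0.4199, 0.2308, 0.0571]
eef_rot: [-2.882, 0.063, 1.194]
force: [0.3, -0.4, 0.3]
grip_width: 0.0609
finger_force: 20.0
```

servo_tool(angular=[[0, 0, 0], [0, 0, 0]], travel=[[0.07, 0, 0.07], [0, 0, 0]], fingers=[5, 5])

```text
clock: 34.3
eef_pos: [0.4199, 0.2308, 0.0566]
eef_rot: [-2.882, 0.063, 1.194]
force: [0.6, 0.8, 6.2]
grip_width: 0.0611
finger_force: 19.9
```

servo_tool(angular=[[0, 0, 0], [0, 0, 0], [0, 0, 0], [0, 0, 0], [0, 0, 0]], travel=[[-0.1, 0, -0.1], [0, 0, 0], [0, 0, 0], [0, 0, 0], [0, 0, -2]], fingers=[7, 9, 9, 9, 9])

```text
clock: 34.72
eef_pos: [0.4314, 0.2298, 0.0705]
eef_rot: [-2.881, 0.063, 1.201]
force: [0.1, 0.4, 0.8]
grip_width: 0.0895
finger_force: 0.0
```

servo_tool(angular=[[0, 0, 0], [0, 0, 0], [0, 0, 0], [0, 0, 0], [0, 0, 0]], travel=[[0, 0, -3.5], [0, 0, -3.5], [-2, 0, -2.6], [-2.4, 0, -2.4], [-2.4, 0, -2.4]], fingers=[9, 9, 9, 9, 9])

```text
clock: 35.13
eef_pos: [0.4878, 0.2268, 0.2228]
eef_rot: [-2.882, 0.063, 1.194]
force: [0.8, 0.2, 0.4]
grip_width: 0.09
finger_force: 0.0
```

servo_tool(angular=[[0, 0, 0], [0, 6.8, 0], [0, 6.8, 0], [0, 6.8, 0], [0, 6.8, 0]], travel=[[-1.5, 0, -1.5], [0, 1, 0], [0, 3, 0], [0, 3.5, 0], [0, 3.5, 0]], fingers=[9, 9, 9, 9, 9])

```text
clock: 35.55
eef_pos: [0.483, 0.1158, 0.2427]
eef_rot: [-3.095, 0.066, 0.473]
force: [1.2, -0.4, 0.5]
grip_width: 0.0898
finger_force: 0.0
```

servo_tool(angular=[[0, 6.8, 0], [0, 6.8, 0], [0, 6.8, 0], [0, 6.8, 0], [0, 6.8, 0]], travel=[[0, 3.6, 0], [0, 3.6, 0], [0, 3.6, 0], [0, 3.6, 0], [0, 3.6, 0]], fingers=[9, 9, 9, 9, 9])

```text
clock: 35.97
eef_pos: [0.4743, -0.0644, 0.2428]
eef_rot: [3.102, -0.07, 0.453]
force: [1.7, 0.6, -0.6]
grip_width: 0.0898
finger_force: 0.0
```

servo_tool(angular=[[0, 6.8, 0], [0, 6.8, 0], [0, 6.8, 0], [0, 6.8, 0], [0, 0, 0]], travel=[[0, 3.4, 0], [0, 3.4, 0], [0, 3.4, 0], [0, 3.4, 0], [0, 0, 0]], fingers=[9, 9, 9, 9, 9])

```text
clock: 36.38
eef_pos: [0.4734, -0.1306, 0.2377]
eef_rot: [-2.998, 0.048, -0.842]
force: [0.0, -0.2, -0.6]
grip_width: 0.0901
finger_force: 0.0
```

```bash
cat > look.py <<'E'
from h import *
d=snapshot("side"); d2=snapshot("scene")
B=[[(c,st) for c,st,m in blobs(x["pixels"],(0,0,165),(180,75,255),450,2500)] for x in (d2,d)]
for a,_ in B[0]:
  for b,_ in B[1]:
    X,e=tri([ray(d2,a),ray(d,b)])
    if e<.01 and 0<X[2]<.12: print("white",X.round(4),round(e,4))
E
python3 - <<'E'
import look; from h import *
s=monitor.get_state(); print(s["q"].round(3),s["eef_pos"].round(4))
R=toolrot(-2.4,45); G=np.array((.58,-.2284,.036)); z=R.apply([0,0,1]); go(s,G-.1*z,R); go(s,G+.005*z,R)
E
```

```text
white [ 0.5725 -0.0055  0.0655] 0.0005
white [ 0.586  -0.2283  0.0381] 0.0015
[-0.609  0.134  2.062  0.603  0.581  0.547] [ 0.4738 -0.1295  0.2379]
rel now [-3.35  9.97 12.89] turn deg [-2.2 13.9 -0.5] rel after turn [-6.48  9.44 12.07]
rel now [-0.82 10.37 23.07] turn deg [-2.2 13.9 -0.5] rel after turn [-6.48  9.44 22.57]
```

servo_tool(angular=[[-0.7, 4.6, 0], [-0.7, 4.6, 0], [-0.7, 4.6, -0.5], [0, 0, 0], [0, 0, 0]], travel=[[0, 3.15, 0], [0, 3.15, 0], [0, 3.15, 0], [0, 0, 0], [0, 0, 0]], fingers=[9, 9, 9, 9, 9])

```text
clock: 36.9
eef_pos: [0.4742, -0.1763, 0.2345]
eef_rot: [-2.943, 0.047, -1.03]
force: [0.5, -0.9, -0.1]
grip_width: 0.0899
finger_force: 0.0
```

Run:
```python
from h import *
w,s=wsnap("w10")
A=snapshot("scene")["pixels"][100:250,280:480]; B=snapshot("side")["pixels"][120:270,200:400]
cv2.imwrite("pics/rk.png",cv2.resize(np.hstack([A,B]),None,fx=2,fy=2,interpolation=2)[:,:,::-1])
R=toolrot(-2.4,45); G=np.array((.58,-.2284,.036)); z=R.apply([0,0,1]); go(s,G-.1*z,R); go(s,G+.005*z,R)
for c,st,m in blobs(w["pixels"],(0,0,150),(180,60,255),1000,25000): print(c.round(),st.tolist(),at(wray(w,s,c),.036).round(4))
```

```text
{'clock': 36.9, 'q': [-0.7891, 0.1788, 2.1239, 0.9937, 0.5682, 0.0231], 'eef_pos': [0.4742, -0.1763, 0.2345], 'eef_rot': [-2.943, 0.0472, -1.0297]}
rel now [-5.04  5.25 12.13] turn deg [-2.2  6.5 -0.3] rel after turn [-6.41  4.76 11.67]
rel now [-3.85  5.64 22.55] turn deg [-2.2  6.5 -0.3] rel after turn [-6.41  4.76 22.17]
[118.  27.] [94, 10, 50, 35, 1018] [1.0714 0.2317 0.036 ]
[370. 262.] [334, 203, 76, 133, 7130] [ 0.5647 -0.2224  0.036 ]
[163. 252.] [130, 216, 71, 72, 3281] [0.5822 0.0124 0.036 ]
[478. 281.] [467, 243, 22, 81, 1170] [ 0.537 -0.34   0.036]
```

View pics/rk.png

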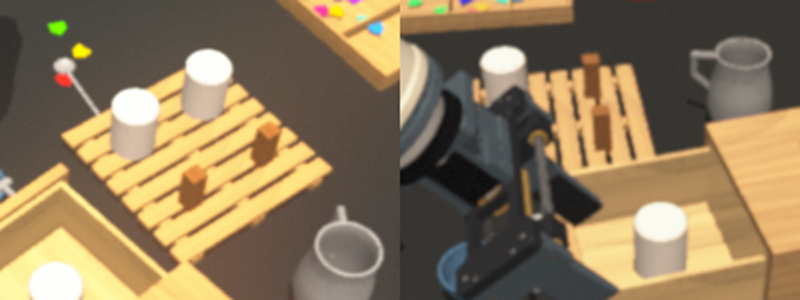

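servo_tool(angular=[[-1.1, 3.2, 0], [-1.1, 3.2, 0], [0, 0, 0], [0, 0, 0], [0, 0, 0]], travel=[[0, 2.4, 0], [0, 2.4, 0], [-1.6, 0, 2.9], [-1.6, 0, 2.9], [-1.6, 0, 2.9]], fingers=[9, 9, 9, 9, 9])

```text
clock: 37.47
eef_pos: [0.4972, -0.2153, 0.1547]
eef_rot: [2.905, -0.058, 1.181]
force: [1.9, 0.2, 0.8]
grip_width: 0.09
finger_force: 0.0
```

servo_tool(angular=[[0, 0, 0], [0, 0, 0], [0, 0, 0]], travel=[[-1.6, 0, 2.9], [0, 0, 0], [0, 0, 0]], fingers=[9, 9, 9])

```text
clock: 37.72
eef_pos: [0.5049, -0.2134, 0.1258]
eef_rot: [-2.909, 0.059, -1.179]
force: [0.5, 0.2, -0.3]
grip_width: 0.0899
finger_force: 0.0
```

Run:
```python
from h import *
w,s=wsnap("w11")
R=toolrot(-2.4,45); G=np.array((.58,-.2284,.036)); z=R.apply([0,0,1]); go(s,G+.005*z,R)
for c,st,m in blobs(w["pixels"],(0,0,150),(180,60,255),1000,25000): print(c.round(),st.tolist(),at(wray(w,s,c),.036).round(4))
```

```text
{'clock': 37.7167, 'q': [-0.8367, 0.5356, 2.231, 1.9099, 0.5697, -1.0289], 'eef_pos': [0.5049, -0.2134, 0.1258], 'eef_rot': [-2.9091, 0.0587, -1.1793]}
rel now [-0.8   1.39 12.2 ] turn deg [-1.   0.9 -0.3] rel after turn [-1.    1.18 12.2 ]
[339. 246.] [300, 188, 81, 114, 8068] [ 0.5847 -0.2275  0.036 ]
[ 63. 254.] [26, 207, 89, 90, 4591] [0.5864 0.0289 0.036 ]
```

servo_tool(angular=[[-1, 0.9, -0.3], [0, 0, 0], [0, 0, 0], [0, 0, 0], [0, 0, 0]], travel=[[0, 0, 0], [-1, 1.2, 0], [0, 0, 3], [0, 0, 3], [0, 0, 3]], fingers=[9, 9, 9, 9, 9])

```text
clock: 38.18
eef_pos: [0.5625, -0.2308, 0.0591]
eef_rot: [2.877, -0.061, 1.204]
force: [1.1, -0.7, 0.2]
grip_width: 0.0898
finger_force: 0.0
```

servo_tool(angular=[[0, 0, 0], [0, 0, 0], [0, 0, 0], [0, 0, 0]], travel=[[0, 0, 2], [0, 0, 1], [0, 0, 0], [0, 0, 0]], fingers=[9, 9, 9, 9])

```text
clock: 38.52
eef_pos: [0.5822, -0.231, 0.0371]
eef_rot: [2.879, -0.06, 1.2]
force: [0.3, 0.0, 1.1]
grip_width: 0.09
finger_force: 0.0
```

Run:
```python
from h import *
s=monitor.get_state(); print(s["q"].round(3),s["eef_pos"].round(4))
R=toolrot(-2.4,45); G=np.array((.58,-.2284,.036)); z=R.apply([0,0,1]); go(s,G+.005*z,R)
```

```text
[-0.717  0.789  2.109  2.271  0.614 -1.316] [ 0.5822 -0.231   0.0371]
rel now [-0.24 -0.25  0.41] turn deg [ 0.3 -0.3  0.1] rel after turn [-0.24 -0.25  0.42]
```

Adjust, grip, lift and head for the rack.

servo_tool(angular=[[0, 0, 0], [0, 0, 0], [0, 0, 0], [0, 0, 0], [0, 0, 0]], travel=[[-0.2, -0.2, 0.4], [0, 0, 0], [0, 0, 0], [0, 0, 0], [0, 0, 0]], fingers=[9, 5, 5, 5, 5], newtons=20)

```text
clock: 38.93
eef_pos: [0.5834, -0.2296, 0.0312]
eef_rot: [2.88, -0.061, 1.198]
force: [0.5, -0.1, -0.1]
grip_width: 0.0665
finger_force: 0.0
```

servo_tool(angular=[[0, 0, 0], [0, 0, 0]], travel=[[0, 0, 0], [0, 0, 0]], fingers=[5, 5])

```text
clock: 39.1
eef_pos: [0.5836, -0.2285, 0.0313]
eef_rot: [2.881, -0.059, 1.199]
force: [-1.0, 8.0, 7.4]
grip_width: 0.061
finger_force: 19.9
```

servo_tool(angular=[[0, 0, 0], [0, 0, 0], [0, 0, 0], [0, 0, 0], [0, 0, 0]], travel=[[1, 0, -1], [2.4, 0, -2.4], [2.4, 0, -2.4], [2.4, 0, -2.4], [2.4, 0, -2.4]], fingers=[5, 5, 5, 5, 5])

```text
clock: 39.52
eef_pos: [0.5835, -0.2282, 0.1688]
eef_rot: [2.881, -0.06, 1.199]
force: [0.5, 0.9, -1.1]
grip_width: 0.0609
finger_force: 19.9
```

servo_tool(angular=[[0, 0, 0], [0, 0, 0], [0, 0, 0], [0, -6, 0], [0, -6, 0]], travel=[[2.4, 0, -2.4], [2.4, 0, -2.4], [1, 0, -1], [0, 0, 0], [0, 0, 0]], fingers=[5, 5, 5, 5, 5])

```text
clock: 39.93
eef_pos: [0.5857, -0.2217, 0.2327]
eef_rot: [-2.95, 0.046, -1.074]
force: [0.3, 1.9, -3.0]
grip_width: 0.0607
finger_force: 19.9
```

Run:
```python
from h import *
s=monitor.get_state(); print(s["q"].round(3),s["eef_pos"].round(4))
go(s,(.543,.345,.18),toolrot(-2.3,-45)); go(s,(.54,0,.29),toolrot(-2.3,0))
```

```text
[-0.676  0.33   1.903  0.934  0.514  0.184] [ 0.5857 -0.2217  0.2327]
rel now [ -8.24 -56.47   0.8 ] turn deg [ -0.7 -85.    0.9] rel after turn [ -0.9  -56.45   8.35]
rel now [ -0.44 -22.1   -7.52] turn deg [ -0.9 -40.    0.5] rel after turn [ -5.46 -21.97  -5.73]
```

servo_tool(angular=[[0, -6.5, 0], [0, -6.5, 0], [0, -6.5, 0], [0, -6.5, 0], [0, -6.5, 0]], travel=[[0, -2, -1.5], [0, -3, -1], [0, -3.5, -1], [0, -3.5, -0.5], [0, -3.5, -0.5]], fingers=[5, 5, 5, 5, 5])

```text
clock: 40.35
eef_pos: [0.5768, -0.1133, 0.2539]
eef_rot: [-3.053, 0.009, -0.55]
force: [1.4, 1.7, -1.6]
grip_width: 0.0609
finger_force: 19.9
```

servo_tool(angular=[[0, -6.5, 0], [0, -6.5, 0], [0, -6.5, 0], [0, -6.5, 0], [0, -6.5, 0]], travel=[[0, -3.6, 0], [0, -3.6, 0], [0, -3.6, 0], [0, -3.6, 0], [0, -3.6, 0]], fingers=[5, 5, 5, 5, 5])

```text
clock: 40.77
eef_pos: [0.577, 0.0687, 0.2626]
eef_rot: [-3.085, -0.014, 0.326]
force: [1.1, -1.2, -1.4]
grip_width: 0.0611
finger_force: 19.9
```

servo_tool(angular=[[0, -6.5, 0], [0, -6.5, 0], [0, -6.5, 0], [0, 0, 0], [0, 0, 0]], travel=[[0, -3.6, 0], [0, -3.6, 0], [0, -3.6, 0], [0, -3.6, 0], [0, -3.6, 0]], fingers=[5, 5, 5, 5, 5])

```text
clock: 41.18
eef_pos: [0.5764, 0.2483, 0.2668]
eef_rot: [-2.986, -0.024, 0.845]
force: [0.6, -0.6, -1.0]
grip_width: 0.0605
finger_force: 19.9
```

Run:
```python
from h import *
s=monitor.get_state(); print(s["q"].round(3),s["eef_pos"].round(4))
go(s,(.543,.345,.18),toolrot(-2.3,-45))
```

```text
[0.229 0.756 0.861 0.171 2.052 1.822] [0.5764 0.2483 0.2668]
rel now [ 1.94 -9.32  9.45] turn deg [ -0.3 -13.3   3.5] rel after turn [ 3.5  -9.53  8.77]
```

servo_tool(angular=[[0, -6.65, 1.75], [0, -6.65, 1.75], [0, 0, 0], [0, 0, 0], [0, 0, 0]], travel=[[0, 0, 0], [0, 0, 0], [0.87, -2.4, 2.2], [0.87, -2.4, 2.2], [0.87, -2.4, 2.2]], fingers=[5, 5, 5, 5, 5])

```text
clock: 41.6
eef_pos: [0.5515, 0.3208, 0.2024]
eef_rot: [-2.885, 0.062, 1.188]
force: [-0.0, -0.2, -1.7]
grip_width: 0.061
finger_force: 19.9
```

servo_tool(angular=[[0, 0, 0], [0, 0, 0], [0, 0, 0]], travel=[[0.87, -2.4, 2.2], [0, 0, 0], [0, 0, 0]], fingers=[5, 5, 5])

```text
clock: 41.85
eef_pos: [0.5422, 0.3454, 0.1813]
eef_rot: [-2.886, 0.057, 1.191]
force: [0.1, -0.2, -0.7]
grip_width: 0.0608
finger_force: 19.9
```

Run:
```python
from h import *
s=monitor.get_state(); print(s["q"].round(3),s["eef_pos"].round(4))
A=np.load("scene0.npy",allow_pickle=True).item();B=np.load("side0.npy",allow_pickle=True).item()
print("p1",tri([ray(A,(414,163.5)),ray(B,(295.5,149.5))]))
go(s,(.541,.345,.0585),toolrot(-2.3,-45))
```

```text
[0.335 0.956 0.779 0.313 2.129 2.011] [0.5422 0.3454 0.1813]
p1 (array([0.54319994, 0.34509144, 0.0798149 ]), np.float64(0.002554472098925868))
rel now [8.58 0.09 8.78] turn deg [-0.2 -0.1  0.1] rel after turn [8.6  0.05 8.76]
```

servo_tool(angular=[[0, 0, 0], [0, 0, 0], [0, 0, 0], [0, 0, 0], [0, 0, 0]], travel=[[2.4, 0, 2.4], [2.4, 0, 2.4], [1.8, 0, 1.8], [1, 0, 1.1], [0.6, 0, 0.6]], fingers=[5, 5, 5, 5, 5])

```text
clock: 42.27
eef_pos: [0.5434, 0.3444, 0.0648]
eef_rot: [-2.885, 0.061, 1.188]
force: [0.1, -0.1, -1.5]
grip_width: 0.0606
finger_force: 19.9
```

servo_tool(angular=[[0, 0, 0], [0, 0, 0], [0, 0, 0], [0, 0, 0]], travel=[[0.2, 0, 0.3], [0.15, 0, 0.15], [0, 0, 0], [0, 0, 0]], fingers=[5, 5, 5, 5])

```text
clock: 42.6
eef_pos: [0.5434, 0.3456, 0.0616]
eef_rot: [-2.886, 0.059, 1.183]
force: [0.7, 0.8, -0.3]
grip_width: 0.061
finger_force: 19.9
```

servo_tool(angular=[[0, 0, 0], [0, 0, 0]], travel=[[0.08, 0, 0.08], [0, 0, 0]], fingers=[5, 5])

```text
clock: 42.77
eef_pos: [0.543, 0.3456, 0.0598]
eef_rot: [-2.886, 0.059, 1.184]
force: [0.5, -0.7, -1.5]
grip_width: 0.061
finger_force: 19.9
```

servo_tool(angular=[[0, 0, 0], [0, 0, 0]], travel=[[0.08, 0, 0.08], [0, 0, 0]], fingers=[5, 5])

```text
clock: 42.93
eef_pos: [0.5428, 0.3455, 0.0581]
eef_rot: [-2.886, 0.059, 1.186]
force: [0.6, -0.7, -0.4]
grip_width: 0.0611
finger_force: 19.9
```

servo_tool(angular=[[0, 0, 0], [0, 0, 0]], travel=[[0.07, 0, 0.07], [0, 0, 0]], fingers=[5, 5])

```text
clock: 43.1
eef_pos: [0.5427, 0.3455, 0.0569]
eef_rot: [-2.886, 0.059, 1.186]
force: [0.3, -0.3, 0.3]
grip_width: 0.0608
finger_force: 19.9
```

servo_tool(angular=[[0, 0, 0], [0, 0, 0]], travel=[[0.05, 0, 0.05], [0, 0, 0]], fingers=[5, 5])

```text
clock: 43.27
eef_pos: [0.5427, 0.3455, 0.0563]
eef_rot: [-2.886, 0.059, 1.186]
force: [-0.9, 0.1, -1.8]
grip_width: 0.0608
finger_force: 19.9
```

servo_tool(angular=[[0, 0, 0], [0, 0, 0]], travel=[[0.07, 0, 0.07], [0, 0, 0]], fingers=[5, 5])

```text
clock: 43.43
eef_pos: [0.5428, 0.3455, 0.0557]
eef_rot: [-2.886, 0.059, 1.186]
force: [1.5, 0.2, 3.8]
grip_width: 0.061
finger_force: 19.9
```

servo_tool(angular=[[0, 0, 0], [0, 0, 0]], travel=[[0.06, 0, 0.06], [0, 0, 0]], fingers=[5, 5])

```text
clock: 43.6
eef_pos: [0.5428, 0.3455, 0.0554]
eef_rot: [-2.886, 0.058, 1.186]
force: [0.6, -0.8, 8.7]
grip_width: 0.0608
finger_force: 19.9
```

servo_tool(angular=[[0, 0, 0], [0, 0, 0], [0, 0, 0], [0, 0, 0], [0, 0, 0]], travel=[[-0.1, 0, -0.1], [0, 0, 0], [0, 0, 0], [0, 0, 0], [0, 0, -2]], fingers=[7, 9, 9, 9, 9])

```text
clock: 44.02
eef_pos: [0.5543, 0.3447, 0.0682]
eef_rot: [-2.885, 0.059, 1.194]
force: [-0.5, -0.7, 0.1]
grip_width: 0.0889
finger_force: 0.0
```

servo_tool(angular=[[0, 0, 0], [0, 0, 0], [0, 0, 0], [0, 0, 0], [0, 0, 0]], travel=[[0, 0, -3], [0, 0, -3], [-2, 0, -2.6], [-2.4, 0, -2.4], [-2.4, 0, -2.4]], fingers=[9, 9, 9, 9, 9])

```text
clock: 44.43
eef_pos: [0.6028, 0.3418, 0.214]
eef_rot: [-2.886, 0.06, 1.187]
force: [0.5, 0.1, 0.3]
grip_width: 0.0899
finger_force: 0.0
```

servo_tool(angular=[[0, 0, 0], [0, 6.5, 0], [0, 6.5, 0], [0, 6.5, 0], [0, 6.5, 0]], travel=[[-2, 0, -2], [0, 0, 0], [0, 2, 0], [0, 3.5, 0], [0, 3.5, 0]], fingers=[9, 9, 0, 0, 0])

```text
clock: 44.85
eef_pos: [0.5986, 0.2512, 0.2413]
eef_rot: [-3.091, 0.06, 0.498]
force: [1.3, 0.3, 0.2]
grip_width: 0.0731
finger_force: 0.0
```

servo_tool(angular=[[0, 6.5, 0], [0, 6.5, 0], [0, 6, 0], [0, 0, 0], [0, 0, 0]], travel=[[0, 3.5, 0], [0, 3.5, 0], [0, 3.5, 0], [0, 0, 0], [0, 0, 0]], fingers=[0, 0, 0, 0, 0])

```text
clock: 45.27
eef_pos: [0.5924, 0.1458, 0.2412]
eef_rot: [-3.136, 0.07, -0.008]
force: [-0.2, 0.5, 0.6]
grip_width: 0.0399
finger_force: 0.0
```

Run:
```python
import look; from h import *
s=monitor.get_state(); print(s["q"].round(3),s["eef_pos"].round(4))
go(s,(.375,-.02,.2),toolrot(-2.3,0))
A=snapshot("scene")["pixels"][100:300,230:480]; B=snapshot("side")["pixels"][100:300,200:400]
cv2.imwrite("pics/rk2.png",cv2.resize(np.hstack([A,B]),None,fx=1.75,fy=1.75,interpolation=2)[:,:,::-1])
```

```text
white [0.5453 0.3477 0.0584] 0.0007
white [ 0.5725 -0.0055  0.0653] 0.0005
[0.143 0.461 1.366 0.005 1.308 1.756] [0.5947 0.1476 0.241 ]
rel now [-21.25  17.72   3.89] turn deg [-0.3 -0.3 -0.2] rel after turn [-21.28  17.63   4.1 ]
```

View pics/rk2.png

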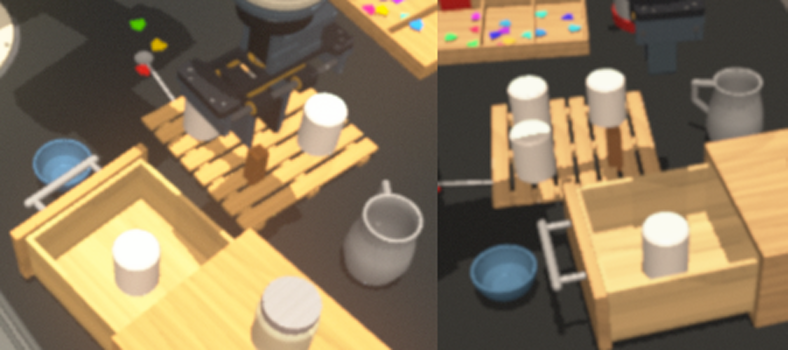

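servo_tool(angular=[[0, 0, 0], [0, 0, 0], [0, 0, 0], [0, 0, 0], [0, 0, 0]], travel=[[-3.04, 2.52, 0], [-3.04, 2.52, 0], [-3.04, 2.52, 0], [-3.04, 2.52, 0], [-3.04, 2.52, 0]], fingers=[0, 0, 0, 0, 0])

```text
clock: 45.88
eef_pos: [0.4364, 0.0277, 0.2389]
eef_rot: [-3.136, 0.065, -0.008]
force: [0.6, -1.8, 1.4]
grip_width: 0.0005
finger_force: 0.0
```

servo_tool(angular=[[0, 0, 0], [0, 0, 0], [0, 0, 0], [0, 0, 0], [0, 0, 0]], travel=[[-3.04, 2.52, 0], [-3.04, 2.52, 0], [0, 0, 3], [0, 0, 3.5], [0, 0, 3.5]], fingers=[0, 0, 0, 0, 0])

```text
clock: 46.3
eef_pos: [0.3763, -0.0198, 0.1382]
eef_rot: [-3.136, 0.068, -0.014]
force: [1.7, 0.1, -0.6]
grip_width: 0.0004
finger_force: 0.0
```

servo_tool(angular=[[0, 0, 0], [0, 0, 0], [0, 0, 0], [0, 0, 0]], travel=[[0, 0, 3.5], [0, 0, 2], [0, 0, 0], [0, 0, 0]], fingers=[0, 0, 0, 0])

```text
clock: 46.63
eef_pos: [0.3752, -0.0189, 0.083]
eef_rot: [-3.135, 0.066, -0.004]
force: [0.2, -0.6, -0.3]
grip_width: 0.0003
finger_force: 0.0
```

Run:
```python
from h import *
s=monitor.get_state(); print(s["q"].round(3),s["eef_pos"].round(4),s["force"])
go(s,(.402,-.019,.083),toolrot(-2.3,0)); go(s,(.581,-.005,.083),toolrot(-2.3,0))
```

```text
[-0.215  0.416  2.102  0.01   0.622  1.39 ] [ 0.3752 -0.0189  0.083 ] [ 0.19880314 -0.57093265 -0.27796037]
rel now [ 2.68 -0.1   0.01] turn deg [-0.3 -0.2 -0.1] rel after turn [ 2.68 -0.09  0.  ]
rel now [20.5  -2.25  0.07] turn deg [-0.3 -0.2 -0.1] rel after turn [20.51 -2.21  0.  ]
```

servo_tool(angular=[[0, 0, 0], [0, 0, 0], [0, 0, 0], [0, 0, 0], [0, 0, 0]], travel=[[1.5, 0, 0], [0.7, 0, 0], [0.5, 0, 0], [0.6, -0.1, 0], [0.8, -0.1, 0]], fingers=[0, 0, 0, 0, 0])

```text
clock: 47.05
eef_pos: [0.416, -0.0188, 0.0844]
eef_rot: [-3.136, 0.067, -0.009]
force: [-2.1, -0.7, 0.8]
grip_width: 0.0004
finger_force: 0.8
```

servo_tool(angular=[[0, 0, 0], [0, 0, 0], [0, 0, 0], [0, 0, 0], [0, 0, 0]], travel=[[1, -0.1, 0], [1.2, -0.1, 0], [1.3, -0.1, 0], [1.3, -0.2, 0], [1.3, -0.2, 0]], fingers=[0, 0, 0, 0, 0])

```text
clock: 47.47
eef_pos: [0.4782, -0.0144, 0.0843]
eef_rot: [-3.136, 0.067, -0.008]
force: [-1.2, -1.6, -0.9]
grip_width: 0.0002
finger_force: 0.8
```

servo_tool(angular=[[0, 0, 0], [0, 0, 0], [0, 0, 0], [0, 0, 0], [0, 0, 0]], travel=[[1.3, -0.2, 0], [1.3, -0.2, 0], [1.3, -0.2, 0], [1.3, -0.2, 0], [1.2, -0.1, 0]], fingers=[0, 0, 0, 0, 0])

```text
clock: 47.88
eef_pos: [0.5425, -0.008, 0.0846]
eef_rot: [-3.136, 0.067, -0.008]
force: [-1.8, 1.0, 1.1]
grip_width: 0.0007
finger_force: 0.7
```

servo_tool(angular=[[0, 0, 0], [0, 0, 0], [0, 0, 0], [0, 0, 0], [0, 0, 0]], travel=[[1, -0.1, 0], [0.8, -0.1, 0], [0.6, -0.1, 0], [0.4, 0, 0], [0, 0, 0]], fingers=[0, 0, 0, 0, 0])

```text
clock: 48.3
eef_pos: [0.5703, -0.0065, 0.0847]
eef_rot: [-3.136, 0.067, -0.01]
force: [0.1, 0.1, 0.4]
grip_width: 0.0003
finger_force: 0.0
```

servo_tool(angular=[[0, 0, 0], [0, 0, 0], [0, 0, 0], [0, 0, 0], [0, 0, 0]], travel=[[0.3, 0, 0], [0.3, 0, 0], [0.3, 0, 0], [0.2, 0, 0], [0, 0, 0]], fingers=[0, 0, 0, 0, 0])

```text
clock: 48.72
eef_pos: [0.581, -0.0071, 0.0848]
eef_rot: [-3.136, 0.067, -0.009]
force: [-0.7, 0.2, -0.1]
grip_width: 0.0005
finger_force: 0.0
```

servo_tool(angular=[[0, 0, 0], [0, 0, 0]], travel=[[0.2, 0, 0], [0, 0, 0]], fingers=[0, 0])

```text
clock: 48.88
eef_pos: [0.5828, -0.0071, 0.0848]
eef_rot: [-3.136, 0.067, -0.009]
force: [-0.9, 0.3, -0.3]
grip_width: 0.0005
finger_force: 0.3
```

servo_tool(angular=[[0, 0, 0], [0, 0, 0]], travel=[[0.2, 0, 0], [0, 0, 0]], fingers=[0, 0])

```text
clock: 49.05
eef_pos: [0.5833, -0.007, 0.0846]
eef_rot: [-3.136, 0.067, -0.004]
force: [-8.1, 0.3, 5.0]
grip_width: 0.0005
finger_force: 3.7
```

servo_tool(angular=[[0, 0, 0], [0, 0, 0]], travel=[[0.15, 0, 0], [0, 0, 0]], fingers=[0, 0])

```text
clock: 49.22
eef_pos: [0.5836, -0.007, 0.0845]
eef_rot: [-3.136, 0.067, -0.001]
force: [-13.5, 0.2, 10.4]
grip_width: 0.0004
finger_force: 7.2
```

servo_tool(angular=[[0, 0, 0], [0, 0, 0], [0, 0, 0], [0, 0, 0], [0, 0, 0]], travel=[[-0.5, 0, 0], [-2, 0, 0], [-3, 0, 0], [-3, 0, -2], [0, 0, -3.5]], fingers=[0, 0, 0, 0, 0])

```text
clock: 49.63
eef_pos: [0.4922, -0.0029, 0.1364]
eef_rot: [-3.135, 0.067, 0.011]
force: [-0.4, 1.0, -1.8]
grip_width: -0.0001
finger_force: 0.0
```

servo_tool(angular=[[0, 0, 0], [0, 0, 0], [0, 0, 0], [0, 0, 0], [0, 0, 0]], travel=[[0, 0, -3.5], [0, 0, -3.5], [0, 0, -3], [0, 0, 0], [0, 0, 0]], fingers=[0, 0, 0, 0, 0])

```text
clock: 50.05
eef_pos: [0.5012, -0.0045, 0.241]
eef_rot: [-3.136, 0.067, -0.015]
force: [-0.3, 1.0, -0.5]
grip_width: 0.0003
finger_force: 0.0
```

Run:
```python
import look; from h import *
d=snapshot("scene"); cv2.imwrite("pics/fin.png",d["pixels"][:,:,::-1]); wsnap("w12")
```

```text
{'clock': 50.2, 'q': [-0.1318, 0.3048, 1.6363, 0.0059, 1.1974, 1.4798], 'eef_pos': [0.4996, -0.0042, 0.2383], 'eef_rot': [-3.1358, 0.0673, -0.006]}
```

View pics/fin.png

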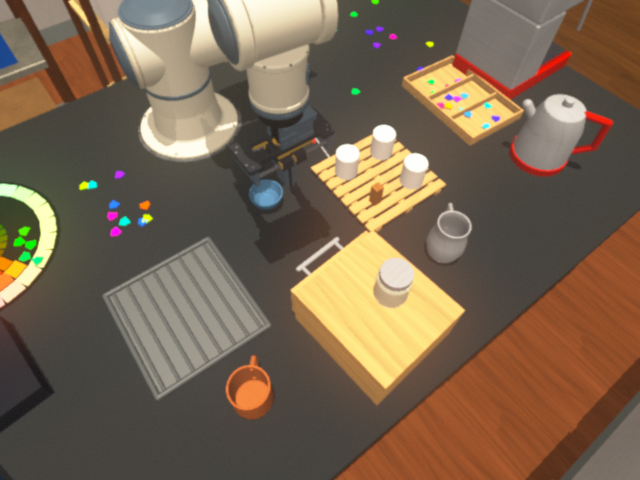

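The final scene picture shows the drawer shut flush (front near pixel 320,250). Three tumblers stand on the rack pegs at (347,162), (384,142) and (414,171). The mat is empty and the bystanders are where they were.

```bash
python3 -c "
from bench import env
print(env.job_done())"
```

```text
the job is handed in; nothing more can be done
None
```

The job is handed in at about 50 s of the 210 s: the one dry tumbler stands mouth down in the drawer, the three washed ones are upside down over their own pegs, the drawer is pushed to its stop, and the bystanders look undisturbed in the last picture; no verdict came back.

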